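# Load the trimming wheel with the small cup kept under the ware box's keepers

### The arm

A 6-joint arm with a two-finger parallel gripper is mounted at the origin on a cart in front of the work surface, level with it; the furniture and walls round the work are solid. World frame = base frame: x ahead of the robot, y to its left, z up, the work surface at z = 0. Lengths are in m, angles in rad, forces in N, time in s.
With the tool pointing down it reaches from about 0.25 to 0.85 m from the base axis. Payload 12.5 kg.
Tool frame: the origin (TCP) lies at the very end of the fingers, on their centre line; the grasp point (between the pads) lies 19 mm behind it; z points along the fingers, y is the line along which they close (so a half turn about z gives the same grasp; the last joint's range is limited). The gripper opens to 93 mm and grips with 3 to 60 N. Pads are 15 mm wide; open, the fingers measure 128 mm over their backs; the gripper's body (75 mm by 188 mm) begins 65 mm behind the grasp point.
Start: joints at [1.235, 0.351, 1.652, -0, 1.139, -0.085], TCP at [0.136, 0.533, 0.219] pointing down, gripper open.
Joint ranges: [-2.75, 2.75], [-0.79, 2.1], [0.01, 2.65], [-1.57, 4.71], [0.07, 3.14], [-2.87, 2.87]. Speed limits (rad/s): [2.22, 2.22, 2.79, 3.14, 3.14, 3.14].

### API

Orientations are given as a unit quaternion [w, x, y, z].
In Python, from rig import bot gives the robot as it stands.
- The arm moves only by the shell command python3 jog.py, which reads ROWS from standard input. ROWS is a JSON object whose key "deltas" holds a list of rows, 1 to 12 of them, each of 7 numbers: the finger opening in m, then dx, dy, dz in m, then a rotation vector rx, ry, rz in rad; each row shifts and turns the commanded pose from where the row before left it, along the tool's axes as they then stand; what a row does not reach is not made up. A row lasts 1/12 s, in which the tool goes at most 0.0417 m and 0.125 rad, less where a joint would pass 70% of its speed; a pose out of reach is approached as far as the arm can. The fingers move at their own pace and stop on an object; the grip force is fixed at half the most. Time passes only in rows, so rows that do not move let the fingers close. It prints the time, the measured TCP pose, the force, the opening and the grip force at its end. Input that does not fit is refused with a message, and nothing moves.
- bot.state(): the state, without advancing time (a new reading comes with each control period).
- bot.read_camera(name): name is "side" or "top" or "wrist"; returns the picture (480x640x3 uint8, blue, green, red); there is no depth.
- bot.camera_info(name): a dict with "K" (3x3 intrinsics, pixels), "k1" (the pictures are not rectified: a ray, as slopes to the right and down, at radius r is drawn at 1 + k1 r^2 times it, then the intrinsics apply), "R" (3x3) and "t" (3): a world point X has camera coordinates R X + t. Camera axes: x right, y down, z forward; pixel columns grow to the right and rows downward; lengths in m; the calibration is good to about 2 mm. A picture is of the moment at which its call begins: read the wrist's pose just before it. camera_info takes no time and is no camera call; for the wrist camera it gives the pose at the moment of the call.
- bot.close_job(): hands the job in; it is judged then, once.
The state is a dict: "t": time; "joints": joint angles; "qd": joint speeds; "effort": joint torques, N m; "ee_pos": TCP position; "ee_rot": TCP orientation; "ft_force": force on the tool from outside, world axes, zero at the start; "wrist_torque": the same for the moment, N m; "finger_gap": finger opening in m; "finger_force": force on a finger pad.
Only numpy, scipy, OpenCV 4.12 (cv2) and the standard library are available. Lean on these libraries where they do the work, as an engineer would, in place of code of your own. Each camera call takes 0.05 s, during which the arm holds its last target. There are 200 camera calls.

### The job

The trimming wheel is to be loaded with the small cup from the plywood ware box. Lift the steel bar and the wooden batten that keep the cups in off the box and lay both side by side on the ware board; then, under the wheel's hinged guard, stand the small cup upright in the chuck and close the guard fully. Lay the batten and then the steel bar back in their notches across the box as they were, with the big cup left standing where it is, so that it is safe to carry.

Things in the scene. Friction and masses are not known exactly. Their poses are not given: they have to be found in the camera images.
- ware_box: fixed open plywood box 210 (x) x 142 (y) x 108 mm, walls 8, floor 6 mm; origin: centre of underside. End walls (x = +-101) have a middle notch 42 mm wide, bottom at z 92 mm, for the batten; side walls (y = +-67) a middle notch 26 mm wide, bottom at z 103 mm, for the steel bar. The two cups stand on its floor near its x axis at about x = +-46 mm, either one at either end
- batten: loose flat wooden batten, 250 x 28 x 10 mm, 60 g; origin at the centre of its underside, x along its length. At the start it lies lengthwise over both cups in the deep notches of the ware box (underside 92 mm above the bench, top 102 mm), under the steel bar
- steel_bar: loose plain steel strike bar, 182 x 12 x 11 mm, about 165 g; origin at the centre of its underside, x along its length. At the start it lies crosswise over the middle of the ware box, in the shallow notches, 1 mm above the batten and at right angles to it (underside 103 mm above the bench)
- small_cup: the small white unfired cup, hollow and open at the top, 54 mm outer diameter over its upper half, narrowing to 44 mm at the foot, 65 mm high, about 90 g; origin at the centre of its foot, z up. It is the lower and narrower of the two in the ware box (foot 6 mm above the bench, rim 71 mm)
- big_cup: the big white unfired cup, 67 mm diameter, 81 mm high; origin at the centre of its foot, z up. It stays in the ware box (rim 87 mm above the bench)
- trim_wheel: fixed trimming wheel: grey square splash pan 162 (x) x 188 (y) mm, rim 104 mm high, inside 150 x 176 mm, round wheel head with chuck in the middle, flat clear hinged guard on top; origin: centre of underside, front (controls, handle) at -x. Blade post, 98 mm high, in the inner corner +x, -y, blade arm along the back wall. Guard hinge axis along y at x = +87, z = 108 mm
- chuck_seat (a point): centre of the chuck's floor, 34 mm above the bench in the middle of the pan, axes as the trim_wheel's; round it stands a black rubber ring 14 mm high, 61 mm inside diameter at the floor and 80 mm outside diameter. The small cup's foot stands on this floor inside the ring; the big cup does not fit
- guard (a joint): angle of the hinged guard (rad): 0 closed flat on the pan, grows as its front is lifted, upright at 1.57, stop at 1.85. Stiff friction hinge: stays where it is left; about 3 N at the handle to lift, 1 to 2 N to push down. Starts closed or up to 0.25 ajar; from about 1.5 there is room to reach into the chuck from above
- guard_handle (a point): middle of the guard's handle, a dark round bar 12 mm thick and 140 mm long, parallel to the hinge, held 40 mm in front of the guard's front edge by two arms 55 mm either side of the middle; 210 mm from the hinge axis, 108 mm above the bench when closed
- ware_board: fixed flat wooden board, the side area for the keepers, 270 (its x) x 200 (its y) mm, its top 22 mm above the bench, empty at the start; origin at the centre of its underside

How it is judged:
By the outcome, as a careful person would: the job done as asked, in the order asked, and still so for the second after the job is handed in, with the robot touching nothing.
It also fails if it takes over 144 s, if anything falls off the work surface, if the arm or the gripper's body presses on something with over 40 N, if the wrist force passes 120 N, or if a joint passes its speed limit or range.

## Working session

There is one attempt and no reset: what is moved stays moved. The work goes in short steps, Python scripts to look and compute and a shell command to move; the robot and the scene stay as the last step left them, time stands still between calls to the robot, and variables do not carry over. Pictures are saved under pics/ and viewed, at most 14 in all, crops included, and the job is handed in when it is done.

```bash
ls; mkdir -p pics
python3 - <<'E'
from rig import bot
import cv2
for n in ("side","top"):
    cv2.imwrite(f"pics/{n}0.png",bot.read_camera(n)); c=bot.camera_info(n); print(n,c)
print(bot.state())
E
```

```text
jog.py
pics
rig.py
side {'K': array([[439.50833593,   0.        , 324.4665322 ],
       [  0.        , 439.50833593, 243.1461694 ],
       [  0.        ,   0.        ,   1.        ]]), 'k1': -0.016547526397931014, 'R': array([[-0.9488976 , -0.31554645, -0.00487707],
       [-0.20678528,  0.63336148, -0.74571649],
       [ 0.23839714, -0.70660008, -0.66624555]]), 't': array([0.49011634, 0.19380359, 0.83718607])}
top {'K': array([[544.94126271,   0.        , 307.96973656],
       [  0.        , 544.94126271, 242.91248111],
       [  0.        ,   0.        ,   1.        ]]), 'k1': -0.16560529784003933, 'R': array([[ 0.0102505 , -0.99988007, -0.01160926],
       [-0.98932073, -0.00845279, -0.14550958],
       [ 0.145394  ,  0.01297683, -0.98928873]]), 't': array([-1.27844959e-04,  5.26711783e-01,  1.03913974e+00])}
{'t': 0.1, 'joints': array([ 1.23539925e+00,  3.51184999e-01,  1.65233375e+00, -1.79910884e-05,
        1.13909569e+00, -8.45960846e-02]), 'qd': array([-0.00209915, -0.00143241,  0.00027131, -0.0014913 ,  0.00077509,
       -0.00040476]), 'effort': array([ 3.10596606e-04, -4.98025990e+01, -2.85705060e+01,  6.98903971e-02,
        2.39589228e-02, -7.18462252e-05]), 'ee_pos': array([0.13637819, 0.53251629, 0.21816383]), 'ee_rot': array([-9.85100053e-05,  1.25068342e-01,  9.92147997e-01, -5.01371751e-04]), 'ft_force': array([-0.86714042,  1.36465724, -0.91475631]), 'wrist_torque': array([ 0.01423558,  0.0188905 , -0.01035035]), 'finger_force': 0.0, 'finger_gap': 0.09296567443853375}
```

View pics/top0.png

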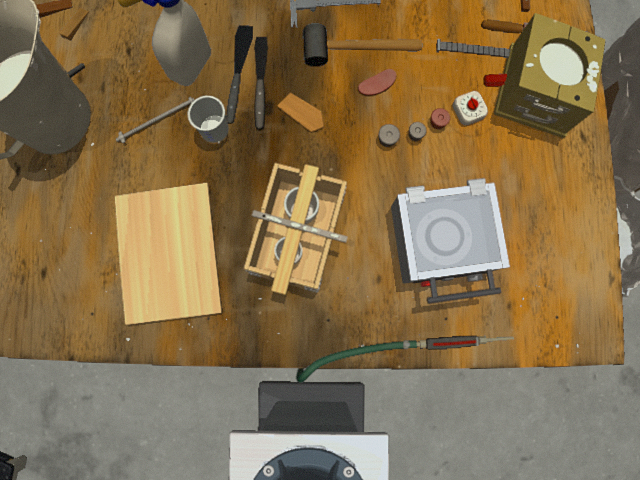

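View pics/side0.png

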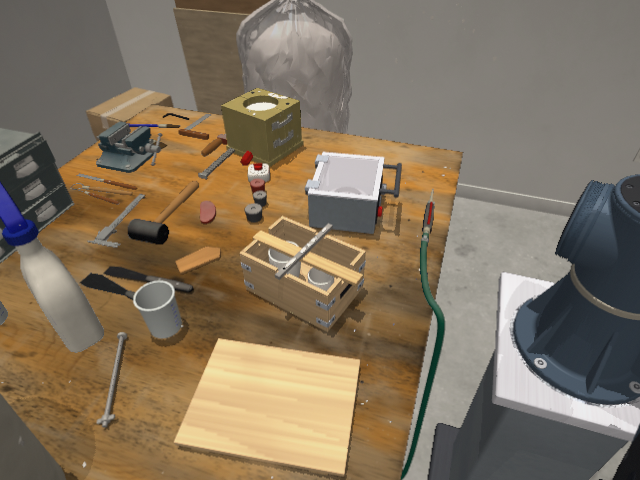

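The top view shows the box at about (297,228), with the big cup at the far end (300,205) and the small cup at the near end (288,250). The wheel is at about (450,235) with its guard nearly closed and its handle near (465,288). The ware board is at (168,253). The side view agrees with this. Next I'll zoom in on details.

Run:
```python
import cv2, numpy as np
t=cv2.imread("pics/top0.png"); s=cv2.imread("pics/side0.png")
def crop(im,u,v,w,h,k):
    c=cv2.resize(im[v:v+h,u:u+w],None,fx=k,fy=k,interpolation=cv2.INTER_CUBIC)
    for i in range(0,w,20): cv2.putText(c,str(u+i),(i*k,8),0,.3,(0,0,255)); cv2.line(c,(i*k,10),(i*k,16),(0,0,255))
    for i in range(0,h,20): cv2.putText(c,str(v+i),(0,i*k+3),0,.3,(255,0,0)); cv2.line(c,(20,i*k),(26,i*k),(255,0,0))
    return c
a=crop(t,235,155,130,145,4); b=crop(t,385,170,130,145,2)
A=np.zeros((580,800,3),np.uint8); A[:,:520]=a; A[:290,520:780]=b
cv2.imwrite("pics/z1.png",A)
a=crop(s,230,210,140,120,4); b=crop(s,300,145,110,95,2)
B=np.zeros((480,800,3),np.uint8); B[:,:560]=a; B[:190,560:780]=b
cv2.imwrite("pics/z2.png",B)
cv2.imwrite("pics/z3.png",np.hstack([crop(t,390,170,125,140,4),crop(s,300,140,70,140,4)]))
```

```text
(no output)
```

View pics/z1.png

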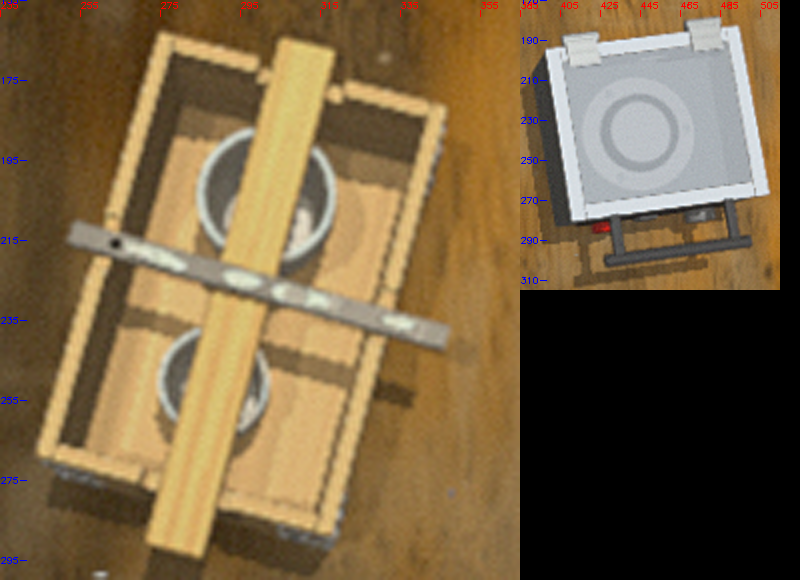

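View pics/z2.png

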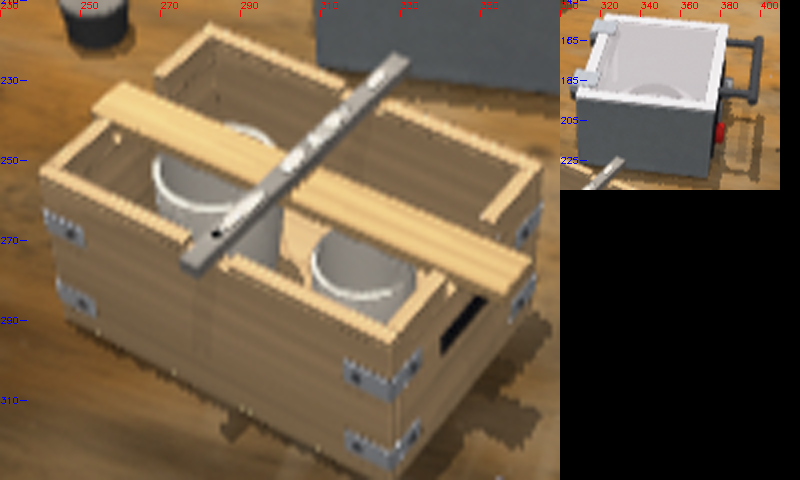

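View pics/z3.png

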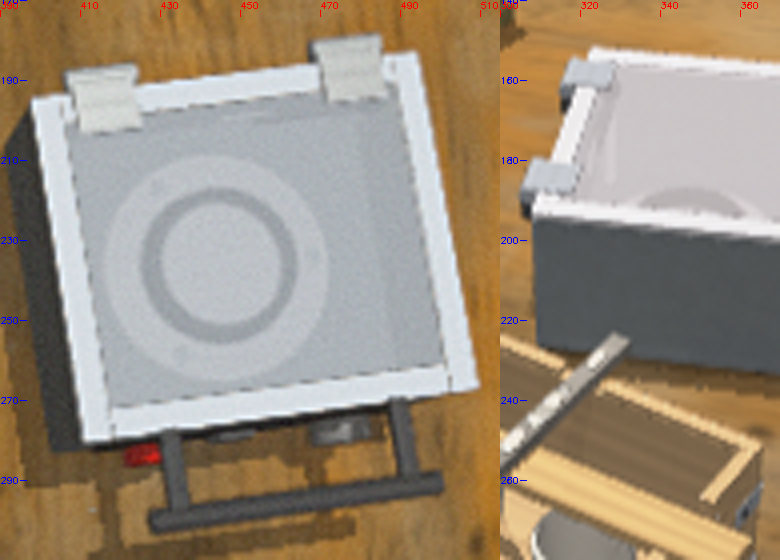

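```bash
cat > h.py <<'E'
import numpy as np, cv2
from scipy.optimize import least_squares
from scipy.spatial.transform import Rotation as Ro
from rig import bot
CI={}
def ci(n):
    if n=="wrist": return bot.camera_info(n)
    if n not in CI: CI[n]=bot.camera_info(n)
    return CI[n]
def proj(c,X):
    p=np.atleast_2d(X)@c["R"].T+c["t"]; s=p[:,:2]/p[:,2:]; s=s*(1+c["k1"]*(s**2).sum(1,keepdims=True))
    return s*[c["K"][0,0],c["K"][1,1]]+c["K"][:2,2]
def tri(obs):  # [(cam,pix)]
    f=lambda X: np.concatenate([(proj(c,X)-p).ravel() for c,p in obs])
    return least_squares(f,[.5,0,.1]).x
def fit(pts,obs,yaw0=0):
    """pts Nx3 local; obs: dict cam->Nx2 (nan skip); fits x,y,z,yaw"""
    def f(q):
        c,s=np.cos(q[3]),np.sin(q[3]); X=pts@np.array([[c,s,0],[-s,c,0],[0,0,1]])+q[:3]
        r=np.concatenate([(proj(ci(n) if isinstance(n,str) else n,X)-p).ravel() for n,p in obs.items()]); return r[~np.isnan(r)]
    r=least_squares(f,[.5,0,0,yaw0]); return r.x,np.sqrt(np.mean(r.fun**2))
def tool():
    s=bot.state(); w,x,y,z=s["ee_rot"]; return s["ee_pos"],Ro.from_quat([x,y,z,w])
def rel(p,yaw=None):
    """translation in tool axes to world point p"""
    P,R=tool(); return R.inv().apply(np.array(p)-P)
E
python3 - <<'E'
from h import *
A=np.array
n=np.nan
def rect(a,b,z): return A([[a,b,z],[a,-b,z],[-a,b,z],[-a,-b,z]])
print("box",fit(rect(.105,.071,.108),{"top":A([[275.75,163.25],[346.5,181.5],[244.5,268.75],[318.25,287]]),"side":A([[240.5,253],[282.5,216],[328,295.5],[365.5,252]])},-.2))
print("bar",fit(A([[.091,0,.011],[-.091,0,.011]]),{"top":A([[253.5,212.75],[346.5,239.25]]),"side":A([[278.25,276.5],[330,224.5]])},1.4))
print("batten",fit(A([[.125,0,.01],[-.125,0,.01]]),{"top":A([[311.9,165.9],[278.75,292.1]]),"side":A([[257,233.5],[359.6,278.75]])},-.2))
print("wheel",fit(rect(.081,.094,.104),{"top":A([[398,195],[494.25,183],[411,280.5],[509.5,266.5]]),"side":A([[308,192.5],[322.5,152],[378.5,199],[384,158]])},.1))
print("handle",fit(A([[0,.07,0],[0,-.07,0]]),{"top":A([[428,300.5],[500,290.5]]),"side":A([[398.5,196.5],[398.5,165]])},.1))
print("board",fit(rect(.1,.135,.022)if 0 else rect(.135,.1,.022),{"top":A([[115,195],[207,183],[125,325],[221,314]]),"side":A([[176,441],[218,338],[345,471],[361,361]])},.1))
def atz(cam,p,z):
    c=ci(cam); return least_squares(lambda q:(proj(c,[q[0],q[1],z])-p).ravel(),[.5,0]).x
print("small",atz("top",[288.5,250.25],.071),"big",atz("top",[301.5,204],.087),"ring",atz("top",[444.75,236.25],.048))
print(ci("wrist")); print(tool()[1].as_matrix())
E
```

```text
box (array([ 0.55247175,  0.02584982, -0.00414298, -0.25485794]), np.float64(0.652021139407834))
bar (array([0.54850951, 0.01947884, 0.09762719, 1.30643764]), np.float64(0.43891096542882524))
batten (array([ 0.54673239,  0.02736054,  0.08950846, -0.24224251]), np.float64(0.4301745975813348))
wheel (array([ 0.5422071 , -0.26841665,  0.00602763,  0.14164027]), np.float64(0.45527099941841465))
handle (array([ 0.42098423, -0.28638402,  0.10597686,  0.15687746]), np.float64(0.7408189131832832))
board (array([ 0.50694624,  0.29295457, -0.00168148,  0.14260603]), np.float64(1.1843381189285231))
small [0.50739814 0.04153499] big [0.59456483 0.01731375] ring [ 0.54093552 -0.26584437]
{'K': array([[369.85233861,   0.        , 311.98830557],
       [  0.        , 369.85233861, 247.18066148],
       [  0.        ,   0.        ,   1.        ]]), 'k1': 0.012164996430125884, 'R': array([[ 0.24923456,  0.96844263, -0.0010068 ],
       [ 0.93645728, -0.2407377 ,  0.25513353],
       [ 0.24683981, -0.06453092, -0.9669053 ]]), 't': array([-0.54895067, -0.02912676,  0.39121508])}
[[-9.68715800e-01  2.48172510e-01 -3.20884476e-04]
 [ 2.48172708e-01  9.68715317e-01 -9.70228992e-04]
 [ 7.00615422e-05 -1.01951092e-03 -9.99999478e-01]]
```

```bash
cat > plan.py <<'E'
import sys
from h import *
# usage: x y z yaw(tool x axis)
p=list(map(float,sys.argv[1:5])); P,R=tool(); M=R.as_matrix()
y=np.arctan2(M[1,0],M[0,0]); d=(p[3]-y+np.pi)%(2*np.pi)-np.pi
c,s=np.cos(p[3]),np.sin(p[3]); T=np.array([[c,s,0],[s,-c,0],[0,0,-1]]).T
print("rotvec to go",(R.inv()*Ro.from_matrix(T)).as_rotvec().round(4),"after-turn shift",(T.T@(np.array(p[:3])-P)).round(4),"now",P.round(4),"yaw",y.round(4))
E
echo '{"deltas": [[0.06,0,0,0,0,0,0.125],[0.06,0,0,0,0,0,0.125],[0.06,0,0,0,0,0,0.125],[0.06,0,0,0,0,0,0.125],[0.06,0,0,0,0,0,0.125],[0.06,0,0,0,0,0,0.125],[0.06,0,0,0,0,0,0.125],[0.06,0,0,0,0,0,0.125],[0.06,0,0,0,0,0,0.125],[0.06,0,0,0,0,0,0.125],[0.06,0,0,0,0,0,0.125],[0.06,0,0,0,0,0,0.125]]}' | python3 jog.py
python3 plan.py .5485 .0195 .218 1.31
```

```text
t: 1.1
ee_pos: [0.1364, 0.5326, 0.2183]
ee_rot: [0.0, 0.77, 0.638, -0.0]
ft_force: [-0.3, 0.5, -0.1]
finger_gap: 0.0604
finger_force: 0.0
rotvec to go [-0.0001  0.0007  0.0746] after-turn shift [-3.895e-01  5.305e-01  3.000e-04] now [0.1364 0.5326 0.2183] yaw 1.3846
```

```bash
echo '{"deltas": [[0.06,0,0,0,0,0,0.0746],[0.06,-0.0216,0.0295,0,0,0,0],[0.06,-0.0216,0.0295,0,0,0,0],[0.06,-0.0216,0.0295,0,0,0,0],[0.06,-0.0216,0.0295,0,0,0,0],[0.06,-0.0216,0.0295,0,0,0,0],[0.06,-0.0216,0.0295,0,0,0,0],[0.06,-0.0216,0.0295,0,0,0,0],[0.06,-0.0216,0.0295,0,0,0,0],[0.06,-0.0216,0.0295,0,0,0,0]]}' | python3 jog.py
echo '{"deltas": [[0.06,-0.0216,0.0295,0,0,0,0],[0.06,-0.0216,0.0295,0,0,0,0],[0.06,-0.0216,0.0295,0,0,0,0],[0.06,-0.0216,0.0295,0,0,0,0],[0.06,-0.0216,0.0295,0,0,0,0],[0.06,-0.0216,0.0295,0,0,0,0],[0.06,-0.0216,0.0295,0,0,0,0],[0.06,-0.0216,0.0295,0,0,0,0],[0.06,-0.0216,0.0295,0,0,0,0],[0.04,0,0,0,0,0,0],[0.04,0,0,0,0,0,0]]}' | python3 jog.py
python3 - <<'E'
from h import *
c=ci("wrist"); im=bot.read_camera("wrist"); cv2.imwrite("pics/w1.png",im)
np.savez("w1.npz",**{k:c[k] for k in("K","R","t")},k1=c["k1"]); print(-c["R"].T@c["t"])
E
python3 plan.py .5485 .0195 .218 1.31
```

```text
t: 1.93
ee_pos: [0.3451, 0.2762, 0.2186]
ee_rot: [-0.0, 0.791, 0.612, -0.0]
ft_force: [0.4, 0.3, -0.1]
finger_gap: 0.0599
finger_force: 0.0
t: 2.85
ee_pos: [0.5527, 0.0216, 0.2179]
ee_rot: [-0.0, 0.792, 0.611, -0.0]
ft_force: [0.1, 0.3, 0.3]
finger_gap: 0.0512
finger_force: 0.0
[0.5703883  0.08949027 0.38487535]
rotvec to go [-0.0014  0.0001  0.0051] after-turn shift [-0.0039 -0.0027  0.    ] now [0.5521 0.0226 0.218 ] yaw 1.3151
```

View pics/w1.png

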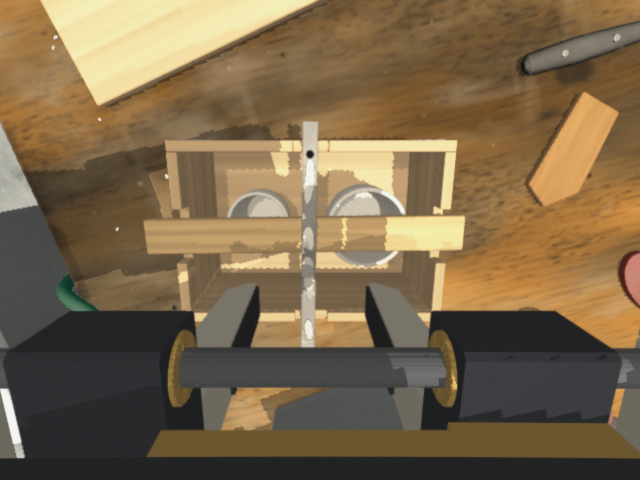

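```bash
cat > w.py <<'E'
from h import *
def lw(f):
    d=np.load(f); return {k:d[k] for k in("K","R","t")}|{"k1":float(d["k1"])}
class C(dict):
    __hash__=object.__hash__
E
python3 - <<'E'
from w import *
A=np.array; n=np.nan; w=C(lw("w1.npz"))
def rect(a,b,z): return A([[a,b,z],[a,-b,z],[-a,b,z],[-a,-b,z]])
T=A([[275.75,163.25],[346.5,181.5],[244.5,268.75],[318.25,287]]);S=A([[240.5,253],[282.5,216],[328,295.5],[365.5,252]]);W=A([[457,140],[n,n],[167,141],[n,n]])
print("box",fit(rect(.105,.071,.108),{"top":T,"side":S,w:W},-.2))
P=A([[.125,0,.01],[-.125,0,.01]]);T=A([[311.9,165.9],[278.75,292.1]]);S=A([[257,233.5],[359.6,278.75]]);W=A([[463.5,232.5],[146,236]])
for o in ({"top":T,"side":S,w:W},{"top":T,w:W},{w:W,"side":S}): print("batten",fit(P,o,-.2))
P=A([[.091,0,.011],[-.091,0,.011]])
print("bar",fit(P,{"top":A([[253.5,212.75],[346.5,239.25]]),"side":A([[278.25,276.5],[330,224.5]]),w:A([[310.5,122],[n,n]])},1.4))
for nm,a,b in (("small",[288.5,250.25],[259,220]),("big",[301.5,204],[366.5,225])): print(nm,tri([(ci("top"),A(a)),(w,A(b))]))
# bar cross position at centre from wrist, assuming z=.114
print([least_squares(lambda q:(proj(w,[q[0],q[1],.114])-p).ravel(),[.5,0]).x for p in ([310.5,122],[308.5,235],[307.5,310])])
E
```

```text
box (array([ 0.55307489,  0.02655312, -0.00325086, -0.25591418]), np.float64(0.7137449922192373))
batten (array([ 0.54745255,  0.02818569,  0.08982169, -0.2453389 ]), np.float64(0.527662239586674))
batten (array([ 0.54746739,  0.02823895,  0.08960706, -0.24523217]), np.float64(0.579041966729236))
batten (array([ 0.54768589,  0.02838716,  0.09022673, -0.246472  ]), np.float64(0.2980436855224666))
bar (array([0.54911339, 0.01997913, 0.09765576, 1.30048113]), np.float64(0.5306396285430748))
small [0.50866837 0.0425869  0.05927143]
big [0.59894435 0.01707272 0.07289637]
[array([0.5736859 , 0.10752483]), array([0.55161636, 0.03013639]), array([ 0.53514243, -0.02859056])]
```

The wrist view shows the bar running from (310,122) to (307,345), the batten from (146,236) to (463,232), the small cup at (259,220) and the big cup at (367,225). These agree with the other two views to within a few mm. Now I'll go down on the bar.

```bash
python3 plan.py .549 .0205 .1052 1.303
echo '{"deltas": [[0.04,-0.003,-0.0022,0.028,0,0,0.012],[0.04,0,0,0.028,0,0,0],[0.04,0,0,0.028,0,0,0],[0.04,0,0,0.018,0,0,0],[0.04,0,0,0,0,0,0],[0.04,0,0,0,0,0,0],[0.04,0,0,0,0,0,0]]}' | python3 jog.py; python3 plan.py .549 .0205 .1052 1.303
```

```text
rotvec to go [-0.0014  0.0001  0.0121] after-turn shift [-0.0028 -0.0024  0.1128] now [0.5521 0.0226 0.218 ] yaw 1.3151
t: 3.48
ee_pos: [0.55, 0.021, 0.118]
ee_rot: [0.0, 0.795, 0.607, 0.001]
ft_force: [0.2, 0.5, -0.5]
finger_gap: 0.0402
finger_force: 0.0
rotvec to go [ 0.0016 -0.0004  0.002 ] after-turn shift [-0.0008 -0.0008  0.0128] now [0.55  0.021 0.118] yaw 1.305
```

```bash
echo '{"deltas": [[0.04,0,-0.001,0.006,0,0,0],[0.04,0,0,0.005,0,0,0],[0.04,0,0,0,0,0,0],[0.04,0,0,0,0,0,0]]}' | python3 jog.py; python3 plan.py .549 .0205 .1052 1.303
```

```text
t: 3.82
ee_pos: [0.5485, 0.0207, 0.1056]
ee_rot: [-0.0, 0.795, 0.607, -0.0]
ft_force: [0.6, 0.5, 0.4]
finger_gap: 0.0397
finger_force: 0.0
rotvec to go [-0.0002  0.0001  0.0012] after-turn shift [-0.0001  0.0005  0.0004] now [0.5485 0.0207 0.1056] yaw 1.3042
```

```bash
echo '{"deltas": [[0,0,0,0,0,0,0],[0,0,0,0,0,0,0],[0,0,0,0,0,0,0],[0,0,0,0,0,0,0],[0,0,0,0,0,0,0],[0,0,0,0,0,0,0],[0,0,0,0,0,0,0],[0,0,0,0,0,0,0]]}' | python3 jog.py; python3 plan.py .549 .0205 .1052 1.303; echo '{"deltas": [[0,0,0,-0.01,0,0,0],[0,0,0,-0.02,0,0,0],[0,0,0,-0.03,0,0,0],[0,0,0,-0.03,0,0,0],[0,0,0,-0.01,0,0,0],[0,0,0,0,0,0,0]]}' | python3 jog.py
```

```text
t: 4.48
ee_pos: [0.5487, 0.0206, 0.1057]
ee_rot: [0.0, 0.795, 0.607, 0.0]
ft_force: [0.9, 0.2, 0.3]
finger_gap: 0.011
finger_force: 30.0
rotvec to go [ 0.0003 -0.      0.0011] after-turn shift [-0.0001  0.0003  0.0005] now [0.5487 0.0206 0.1057] yaw 1.3041
t: 4.98
ee_pos: [0.5496, 0.0207, 0.2083]
ee_rot: [0.001, 0.795, 0.607, 0.002]
ft_force: [0.2, -0.2, -1.4]
finger_gap: 0.0105
finger_force: 30.0
```

```bash
echo '{"deltas": [[0,0,0,0,0,0,0.125],[0,0,0,0,0,0,0.125],[0,0,0,0,0,0,0.125],[0,0,0,0,0,0,0.125],[0,0,0,0,0,0,0.125],[0,0,0,0,0,0,0.125],[0,0,0,0,0,0,0.125],[0,0,0,0,0,0,0.125],[0,0,0,0,0,0,0.12],[0,0,0,0,0,0,0.04],[0,0,0,0,0,0,0]]}' | python3 jog.py; python3 plan.py .4999 .3425 .06 .1426
```

```text
t: 5.9
ee_pos: [0.5477, 0.0207, 0.2038]
ee_rot: [-0.0, 0.997, 0.071, -0.001]
ft_force: [0.4, -0.7, -1.3]
finger_gap: 0.0111
finger_force: 30.0
rotvec to go [-0.0005  0.0028 -0.0003] after-turn shift [-0.0016 -0.3253  0.1438] now [0.5477 0.0207 0.2038] yaw 0.1423
```

```bash
echo '{"deltas": [[0,0,-0.0325,0,0,0,0],[0,0,-0.0325,0,0,0,0],[0,0,-0.0325,0,0,0,0],[0,0,-0.0325,0,0,0,0],[0,0,-0.0325,0,0,0,0],[0,0,-0.0325,0,0,0,0],[0,0,-0.0325,0.01,0,0,0],[0,0,-0.0325,0.025,0,0,0],[0,0,-0.0325,0.025,0,0,0],[0,0,-0.0325,0.025,0,0,0],[0,0,0,0.03,0,0,0],[0,0,0,0.02,0,0,0]]}' | python3 jog.py; echo '{"deltas": [[0,0,0,0,0,0,0],[0,0,0,0,0,0,0]]}' | python3 jog.py; python3 plan.py .4999 .3425 .0252 .1426
```

```text
t: 6.9
ee_pos: [0.4997, 0.3431, 0.0666]
ee_rot: [0.001, 0.997, 0.074, -0.002]
ft_force: [-0.2, -1.5, -1.6]
finger_gap: 0.0109
finger_force: 30.0
t: 7.07
ee_pos: [0.5011, 0.3418, 0.0694]
ee_rot: [0.001, 0.997, 0.073, -0.001]
ft_force: [0.9, 0.4, -0.7]
finger_gap: 0.0113
finger_force: 30.0
rotvec to go [0.0012 0.0029 0.0029] after-turn shift [-0.0011 -0.0008  0.0442] now [0.5011 0.3418 0.0694] yaw 0.1455
```

```bash
echo '{"deltas": [[0,0,0,0.02,0,0,0],[0,0,0,0.015,0,0,0],[0,0,0,0.004,0,0,0],[0,0,0,0.002,0,0,0],[0,0,0,0,0,0,0],[0,0,0,0,0,0,0]]}' | python3 jog.py; python3 plan.py .4999 .3425 .0252 .1426;echo '{"deltas": [[0,0,0,0.001,0,0,0],[0,0,0,0.001,0,0,0],[0,0,0,0,0,0,0]]}' | python3 jog.py
```

```text
t: 7.57
ee_pos: [0.5026, 0.3426, 0.031]
ee_rot: [-0.0, 0.997, 0.072, 0.001]
ft_force: [0.1, -0.7, -1.6]
finger_gap: 0.011
finger_force: 30.0
rotvec to go [-0.0006 -0.0017  0.0016] after-turn shift [-0.0026 -0.0003  0.0058] now [0.5026 0.3426 0.031 ] yaw 0.1442
t: 7.82
ee_pos: [0.502, 0.3424, 0.0279]
ee_rot: [-0.0, 0.997, 0.072, 0.0]
ft_force: [0.2, -0.7, -0.7]
finger_gap: 0.0111
finger_force: 30.0
```

```bash
echo '{"deltas": [[0,0,0,0.001,0,0,0],[0,0,0,0.001,0,0,0],[0,0,0,0,0,0,0]]}' | python3 jog.py;echo '{"deltas": [[0,0,0,0.0007,0,0,0],[0,0,0,0,0,0,0]]}' | python3 jog.py
```

```text
t: 8.07
ee_pos: [0.5018, 0.3423, 0.0254]
ee_rot: [0.0, 0.997, 0.072, -0.0]
ft_force: [0.9, -0.0, -1.1]
finger_gap: 0.0113
finger_force: 30.0
t: 8.23
ee_pos: [0.5018, 0.3423, 0.0248]
ee_rot: [0.0, 0.997, 0.072, -0.0]
ft_force: [0.0, -1.1, -1.4]
finger_gap: 0.0114
finger_force: 30.0
```

```bash
echo '{"deltas": [[0,0,0,0.0008,0,0,0],[0,0,0,0,0,0,0]]}' | python3 jog.py;echo '{"deltas": [[0,0,0,0.0008,0,0,0],[0,0,0,0,0,0,0]]}' | python3 jog.py;echo '{"deltas": [[0,0,0,0.0008,0,0,0],[0,0,0,0,0,0,0]]}' | python3 jog.py
```

```text
t: 8.4
ee_pos: [0.5019, 0.3423, 0.0247]
ee_rot: [0.0, 0.997, 0.072, -0.0]
ft_force: [-2.8, -1.7, 5.7]
finger_gap: 0.0108
finger_force: 30.0
t: 8.57
ee_pos: [0.5019, 0.3423, 0.0247]
ee_rot: [0.0, 0.997, 0.072, 0.0]
ft_force: [-5.0, -4.0, 13.9]
finger_gap: 0.0108
finger_force: 30.0
t: 8.73
ee_pos: [0.5019, 0.3423, 0.0247]
ee_rot: [0.0, 0.997, 0.072, 0.0]
ft_force: [-7.6, -5.5, 24.0]
finger_gap: 0.0112
finger_force: 30.0
```

```bash
echo '{"deltas": [[0,0,0,-0.0022,0,0,0],[0.035,0,0,0,0,0,0],[0.035,0,0,0,0,0,0],[0.035,0,0,0,0,0,0],[0.035,0,0,0,0,0,0],[0.035,0,0,0,0,0,0]]}' | python3 jog.py; python3 plan.py .5475 .0282 .2 2.896;  echo '{"deltas": [[0.05,0,0,-0.02,0,0,0],[0.05,0,0,-0.04,0,0,0],[0.05,0,0,-0.04,0,0,0],[0.05,0,0,-0.04,0,0,0],[0.05,0,0,-0.03,0,0,0],[0.05,0,0,0,0,0,0]]}' | python3 jog.py; python3 plan.py .5475 .0282 .2 -.246
```

```text
t: 9.23
ee_pos: [0.5018, 0.3423, 0.0245]
ee_rot: [0.0, 0.997, 0.072, -0.0]
ft_force: [0.5, -0.3, -0.2]
finger_gap: 0.0344
finger_force: 0.0
rotvec to go [-3.0000e-04  2.0000e-04 -2.7519e+00] after-turn shift [-0.1207 -0.2936 -0.1755] now [0.5018 0.3423 0.0245] yaw 0.1441
t: 9.73
ee_pos: [0.5042, 0.3437, 0.2014]
ee_rot: [-0.002, 0.997, 0.072, 0.005]
ft_force: [0.2, 0.5, 1.6]
finger_gap: 0.05
finger_force: 0.0
rotvec to go [-0.0055 -0.0085  0.3903] after-turn shift [0.1189 0.2955 0.0014] now [0.5042 0.3437 0.2014] yaw 0.1443
```

```bash
echo '{"deltas": [[0.05,0,0,0,0,0,0.125],[0.05,0,0,0,0,0,0.125],[0.05,0,0,0,0,0,0.125],[0.05,0.0132,0.0328,0,0,0,0.015],[0.05,0.0132,0.0328,0,0,0,0],[0.05,0.0132,0.0328,0,0,0,0],[0.05,0.0132,0.0328,0,0,0,0],[0.05,0.0132,0.0328,0,0,0,0],[0.05,0.0132,0.0328,0,0,0,0],[0.05,0.0132,0.0328,0,0,0,0],[0.05,0.0132,0.0328,0,0,0,0],[0.05,0.0132,0.0328,0,0,0,0]]}' | python3 jog.py; echo '{"deltas": [[0.05,0,0,0.03,0,0,0],[0.05,0,0,0.03,0,0,0],[0.05,0,0,0,0,0,0],[0.05,0,0,0,0,0,0],[0.05,0,0,0,0,0,0]]}' | python3 jog.py; python3 plan.py .5475 .0282 .090 -.246
```

```text
t: 10.73
ee_pos: [0.5456, 0.0254, 0.1943]
ee_rot: [0.0, 0.992, -0.123, -0.0]
ft_force: [0.7, -0.5, 0.2]
finger_gap: 0.05
finger_force: 0.0
t: 11.15
ee_pos: [0.5464, 0.0275, 0.1358]
ee_rot: [-0.0, 0.992, -0.122, 0.0]
ft_force: [-0.1, 0.7, 1.0]
finger_gap: 0.0501
finger_force: 0.0
rotvec to go [-0.0002 -0.001   0.0008] after-turn shift [ 0.0009 -0.001   0.0458] now [0.5464 0.0275 0.1358] yaw -0.2452
```

```bash
echo '{"deltas": [[0.05,0.001,-0.001,0.02,0,0,0],[0.05,0,0,0.02,0,0,0],[0.05,0,0,0.005,0,0,0],[0.05,0,0,0,0,0,0],[0.05,0,0,0,0,0,0]]}' | python3 jog.py; echo '{"deltas": [[0,0,0,0,0,0,0],[0,0,0,0,0,0,0],[0,0,0,0,0,0,0],[0,0,0,0,0,0,0],[0,0,0,0,0,0,0],[0,0,0,0,0,0,0],[0,0,0,0,0,0,0],[0,0,0,0,0,0,0],[0,0,0,0,0,0,0]]}' | python3 jog.py; python3 plan.py .5475 .0282 .090 -.246
```

```text
t: 11.57
ee_pos: [0.5477, 0.0281, 0.0911]
ee_rot: [-0.0, 0.992, -0.122, 0.001]
ft_force: [-0.8, 0.5, -0.7]
finger_gap: 0.0501
finger_force: 0.0
t: 12.32
ee_pos: [0.5473, 0.0279, 0.0903]
ee_rot: [-0.0, 0.992, -0.123, 0.0]
ft_force: [-1.5, 0.1, 6.5]
finger_gap: 0.0275
finger_force: 30.0
rotvec to go [-0.0001 -0.0007  0.0002] after-turn shift [ 0.0001 -0.0004  0.0003] now [0.5473 0.0279 0.0903] yaw -0.2458
```

```bash
echo '{"deltas": [[0,0,0,-0.01,0,0,0],[0,0,0,-0.03,0,0,0],[0,0,0,-0.04,0,0,0],[0,0,0,-0.02,0,0,0],[0,0,0,0,0,0,-0.125],[0,0,0,0,0,0,-0.125],[0,0,0,0,0,0,-0.125],[0,0,-0.02,0,0,0,-0.0135],[0,0,-0.0365,0,0,0,0],[0,0,-0.0365,0,0,0,0],[0,0,-0.0365,0,0,0,0],[0,0,-0.0365,0,0,0,0]]}' | python3 jog.py; echo '{"deltas": [[0,0,-0.0365,0,0,0,0],[0,0,-0.0365,0.02,0,0,0],[0,0,0,0.035,0,0,0],[0,0,0,0.035,0,0,0],[0,0,0,0.02,0,0,0],[0,0,0,0,0,0,0],[0,0,0,0,0,0,0]]}' | python3 jog.py; python3 plan.py .5113 .2633 .025 .1426
```

```text
t: 13.32
ee_pos: [0.5231, 0.1937, 0.1903]
ee_rot: [0.0, 0.997, 0.071, 0.0]
ft_force: [0.2, -0.2, -0.9]
finger_gap: 0.0277
finger_force: 30.0
t: 13.9
ee_pos: [0.5131, 0.2644, 0.0799]
ee_rot: [0.0, 0.997, 0.071, -0.001]
ft_force: [0.8, 0.6, -1.0]
finger_gap: 0.0275
finger_force: 30.0
rotvec to go [0.0004 0.0013 0.0001] after-turn shift [-0.002   0.0008  0.0549] now [0.5131 0.2644 0.0799] yaw 0.1427
```

```bash
echo '{"deltas": [[0,0,0,0.03,0,0,0],[0,0,0,0.018,0,0,0],[0,0,0,0.005,0,0,0],[0,0,0,0,0,0,0],[0,0,0,0,0,0,0],[0,0,0,0,0,0,0]]}' | python3 jog.py;  echo '{"deltas": [[0,0,0,0.0015,0,0,0],[0,0,0,0.0007,0,0,0],[0,0,0,0,0,0,0],[0,0,0,0,0,0,0]]}' | python3 jog.py
```

```text
t: 14.4
ee_pos: [0.5144, 0.2649, 0.0287]
ee_rot: [-0.0, 0.997, 0.071, 0.001]
ft_force: [0.3, -0.8, -0.6]
finger_gap: 0.0278
finger_force: 30.0
t: 14.73
ee_pos: [0.5134, 0.2646, 0.0248]
ee_rot: [-0.0, 0.997, 0.071, 0.0]
ft_force: [0.2, -0.3, -1.3]
finger_gap: 0.0276
finger_force: 30.0
```

```bash
echo '{"deltas": [[0,0,0,0.0008,0,0,0],[0,0,0,0,0,0,0],[0,0,0,0,0,0,0]]}' | python3 jog.py;  echo '{"deltas": [[0,0,0,0.0007,0,0,0],[0,0,0,0,0,0,0],[0,0,0,0,0,0,0]]}' | python3 jog.py
```

```text
t: 14.98
ee_pos: [0.5133, 0.2645, 0.0237]
ee_rot: [0.0, 0.997, 0.071, -0.0]
ft_force: [-0.3, 0.3, -0.3]
finger_gap: 0.0275
finger_force: 30.0
t: 15.23
ee_pos: [0.5132, 0.2645, 0.023]
ee_rot: [0.0, 0.997, 0.071, -0.0]
ft_force: [-0.6, -0.1, -0.5]
finger_gap: 0.0277
finger_force: 30.0
```

```bash
echo '{"deltas": [[0.045,0,0,0,0,0,0],[0.045,0,0,0,0,0,0],[0.045,0,0,0,0,0,0],[0.045,0,0,0,0,0,0],[0.045,0,0,-0.02,0,0,0],[0.045,0,0,-0.04,0,0,0],[0.045,0,0,-0.04,0,0,0],[0.045,0,0,-0.04,0,0,0],[0.045,0,0,-0.035,0,0,0]]}' | python3 jog.py
echo '{"deltas": [[0.04,0,0,0,0,0,-0.125],[0.04,0,0,0,0,0,-0.125],[0.04,0,0,0,0,0,-0.125],[0.04,0,0,0,0,0,-0.125],[0.04,0,0,0,0,0,-0.125],[0.04,0,0,0,0,0,-0.125],[0.04,0,0,0,0,0,-0.125],[0.04,0,0,0,0,0,-0.125],[0.04,0,0,0,0,0,-0.125],[0.04,0,0,0,0,0,-0.125],[0.04,0,0,0,0,0,-0.125],[0.04,0,0,0,0,0,-0.125]]}' | python3 jog.py
python3 plan.py .4205 -.286 .2 1.7124
```

```text
t: 15.98
ee_pos: [0.5133, 0.2645, 0.2008]
ee_rot: [-0.0, 0.997, 0.071, 0.001]
ft_force: [0.4, -0.5, 0.5]
finger_gap: 0.0454
finger_force: 0.0
t: 16.98
ee_pos: [0.5132, 0.2645, 0.1981]
ee_rot: [-0.0, 0.679, 0.734, -0.0]
ft_force: [-0.5, -0.3, 0.5]
finger_gap: 0.0401
finger_force: 0.0
rotvec to go [-0.      0.     -0.0635] after-turn shift [-0.5319 -0.1695 -0.0019] now [0.5132 0.2645 0.1981] yaw 1.6489
```

```bash
echo '{"deltas": [[0.04,0,0,0,0,0,-0.0635],[0.04,-0.038,-0.0121,0,0,0,0],[0.04,-0.038,-0.0121,0,0,0,0],[0.04,-0.038,-0.0121,0,0,0,0],[0.04,-0.038,-0.0121,0,0,0,0],[0.04,-0.038,-0.0121,0,0,0,0],[0.04,-0.038,-0.0121,0,0,0,0],[0.04,-0.038,-0.0121,0,0,0,0],[0.04,-0.038,-0.0121,0,0,0,0],[0.04,-0.038,-0.0121,0,0,0,0],[0.04,-0.038,-0.0121,0,0,0,0],[0.04,-0.038,-0.0121,0,0,0,0]]}' | python3 jog.py
echo '{"deltas": [[0.04,-0.038,-0.0121,0,0,0,0],[0.04,-0.038,-0.0121,0,0,0,0],[0.04,-0.038,-0.0121,0,0,0,0],[0.04,0,0,0,0,0,0],[0.04,0,0,0,0,0,0]]}' | python3 jog.py
python3 plan.py .4205 -.286 .2 1.7124
python3 - <<'E'
from h import *
c=ci("wrist"); im=bot.read_camera("wrist"); t=bot.read_camera("top")
np.savez("w2.npz",**{k:c[k] for k in("K","R","t")},k1=c["k1"])
cv2.imwrite("pics/w2.png",np.hstack([cv2.resize(im,(480,360)),cv2.resize(t,None,fx=.5,fy=.5)[:,:].repeat(1,0) if 0 else cv2.copyMakeBorder(cv2.resize(t[60:340,60:520],(320,195)),0,165,0,0,0)]))
E
```

```text
t: 17.98
ee_pos: [0.4371, -0.1695, 0.1983]
ee_rot: [0.0, 0.658, 0.753, 0.0]
ft_force: [1.1, 0.7, 0.3]
finger_gap: 0.0401
finger_force: 0.0
t: 18.4
ee_pos: [0.4166, -0.2869, 0.1979]
ee_rot: [-0.0, 0.659, 0.752, 0.0]
ft_force: [0.9, 0.6, -0.3]
finger_gap: 0.0399
finger_force: 0.0
rotvec to go [-0.0001 -0.0002 -0.0094] after-turn shift [ 0.0004  0.0039 -0.0021] now [ 0.4166 -0.2869  0.1979] yaw 1.703
```

View pics/w2.png

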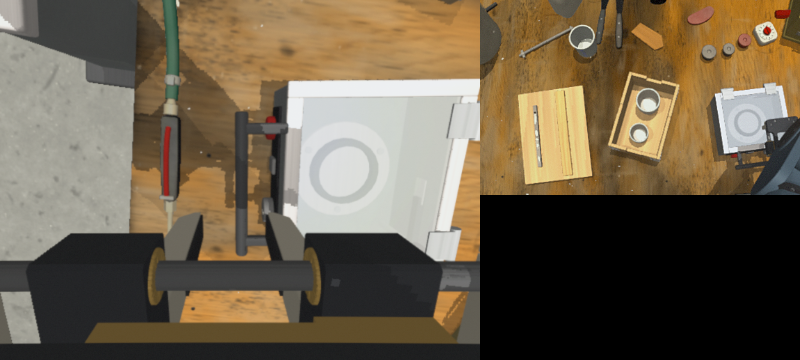

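Run:
```python
from w import *
A=np.array; w=C(lw("w2.npz")); P=A([[0,.07,0],[0,-.07,0]])
T=A([[428,300.5],[500,290.5]]);S=A([[398.5,196.5],[398.5,165]]);W=A([[322,150],[322,337]])
for o in({"top":T,w:W},{"side":S,w:W},{"top":T,"side":S,w:W}): print(fit(P,o,.1))
# finger midpoint check: project points below tool
for p in ([322,243],): print([least_squares(lambda q:(proj(w,[q[0],q[1],z])-A(p)).ravel(),[.4,-.3]).x for z in(.108,.114)])
```

```text
(array([ 0.42287995, -0.28613408,  0.10551036,  0.1371265 ]), np.float64(0.6000140703352528))
(array([ 0.42300621, -0.28603563,  0.1059257 ,  0.14268788]), np.float64(0.9305984586059942))
(array([ 0.42274933, -0.2860892 ,  0.10586778,  0.14129381]), np.float64(0.8960630998667453))
[array([ 0.42233982, -0.2804866 ]), array([ 0.42197833, -0.2790098 ])]
```

```bash
echo '{"deltas": [[0.034,0,0.0055,0.03,0,0,-0.009],[0.034,0,0,0.03,0,0,0],[0.034,0,0,0.03,0,0,0],[0.034,0,0,0.01,0,0,0],[0.034,0,0,0,0,0,0],[0.034,0,0,0,0,0,0],[0.034,0,0,0,0,0,0]]}' | python3 jog.py;python3 plan.py .4225 -.286 .096 1.7124
```

```text
t: 19.08
ee_pos: [0.4236, -0.285, 0.0997]
ee_rot: [0.001, 0.654, 0.756, 0.0]
ft_force: [-0.6, 0.7, -0.3]
finger_gap: 0.0338
finger_force: 0.0
rotvec to go [0.0016 0.0018 0.0034] after-turn shift [-0.0008 -0.0013  0.0037] now [ 0.4236 -0.285   0.0997] yaw 1.7158
```

```bash
echo '{"deltas": [[0.034,0,0,0.006,0,0,0],[0,0,0,0,0,0,0],[0,0,0,0,0,0,0],[0,0,0,0,0,0,0],[0,0,0,0,0,0,0],[0,0,0,0,0,0,0],[0,0,0,0,0,0,0],[0,0,0,0,0,0,0],[0,0,0,0,0,0,0]]}' | python3 jog.py;python3 plan.py .4225 -.286 .096 1.7124
```

```text
t: 19.83
ee_pos: [0.4233, -0.2849, 0.0923]
ee_rot: [0.001, 0.654, 0.756, 0.0]
ft_force: [5.1, 3.2, -0.0]
finger_gap: 0.0111
finger_force: 30.0
rotvec to go [0.0013 0.0007 0.0027] after-turn shift [-0.001  -0.001  -0.0037] now [ 0.4233 -0.2849  0.0923] yaw 1.7151
```

```bash
echo '{"deltas": [[0,0,0.002,-0.0288,0,0,0],[0,0,0.0059,-0.0282,0,0,0],[0,0,0.0097,-0.0272,0,0,0]]}' | python3 jog.py;echo '{"deltas": [[0,0,0.0134,-0.0256,0,0,0],[0,0,0.0167,-0.0235,0,0,0],[0,0,0.0198,-0.021,0,0,0]]}' | python3 jog.py;python3 plan.py .4233 -.2849 .0923 1.715
```

```text
t: 20.08
ee_pos: [0.4413, -0.2819, 0.1771]
ee_rot: [0.001, 0.655, 0.756, 0.001]
ft_force: [33.0, 2.7, -19.1]
finger_gap: 0.0112
finger_force: 30.0
t: 20.33
ee_pos: [0.4904, -0.2749, 0.247]
ee_rot: [0.001, 0.654, 0.756, 0.0]
ft_force: [16.8, -6.2, -23.0]
finger_gap: 0.0108
finger_force: 30.0
rotvec to go [ 0.001   0.0005 -0.    ] after-turn shift [-0.0002 -0.0678  0.1547] now [ 0.4904 -0.2749  0.247 ] yaw 1.715
```

```bash
echo '{"deltas": [[0,0,0,0,0,0,0],[0,0,0,0,0,0,0]]}' | python3 jog.py;echo '{"deltas": [[0,0,0.0112,-0.009,0,0,0],[0,0,0.0113,-0.0091,0,0,0]]}' | python3 jog.py; echo '{"deltas": [[0,0,0,0,0,0,0]]}' | python3 jog.py; python3 plan.py .4233 -.2849 .0923 1.715
```

```text
t: 20.5
ee_pos: [0.4903, -0.275, 0.2469]
ee_rot: [0.001, 0.654, 0.757, -0.0]
ft_force: [0.9, -1.5, -1.0]
finger_gap: 0.0113
finger_force: 30.0
t: 20.67
ee_pos: [0.5101, -0.2722, 0.2636]
ee_rot: [-0.002, 0.655, 0.756, -0.001]
ft_force: [-0.7, -3.2, -5.0]
finger_gap: 0.0107
finger_force: 30.0
t: 20.75
ee_pos: [0.512, -0.2721, 0.2649]
ee_rot: [-0.0, 0.654, 0.756, -0.0]
ft_force: [-3.3, -1.9, 5.2]
finger_gap: 0.0111
finger_force: 30.0
rotvec to go [-0.0007  0.0005  0.0003] after-turn shift [ 1.000e-04 -8.960e-02  1.726e-01] now [ 0.512  -0.2721  0.2649] yaw 1.7153
```

```bash
echo '{"deltas": [[0,0,0.012,-0.0079,0,0,0],[0,0,0.0126,-0.0069,0,0,0],[0,0,0.0132,-0.0061,0,0,0],[0,0,0.0135,-0.0052,0,0,0],[0,0,0.0138,-0.0042,0,0,0]]}' | python3 jog.py;echo '{"deltas": [[0,0,0.0141,-0.0033,0,0,0],[0,0,0.0143,-0.0023,0,0,0],[0,0,0.0143,-0.0014,0,0,0],[0,0,0.0144,-0.0004,0,0,0],[0,0,0.0144,0.0006,0,0,0]]}' | python3 jog.py;  echo '{"deltas": [[0,0,0,0,0,0,0]]}' | python3 jog.py; python3 plan.py .4233 -.2849 .0923 1.715
```

```text
t: 21.17
ee_pos: [0.5752, -0.2634, 0.2952]
ee_rot: [-0.0, 0.655, 0.756, -0.001]
ft_force: [-4.6, -4.5, 2.5]
finger_gap: 0.0105
finger_force: 30.0
t: 21.58
ee_pos: [0.6464, -0.2535, 0.3016]
ee_rot: [0.0, 0.655, 0.756, -0.001]
ft_force: [-3.0, -5.4, 0.0]
finger_gap: 0.0112
finger_force: 30.0
t: 21.67
ee_pos: [0.648, -0.2532, 0.3011]
ee_rot: [0.001, 0.654, 0.756, -0.001]
ft_force: [3.0, -4.5, 3.6]
finger_gap: 0.0113
finger_force: 30.0
rotvec to go [0.0006 0.0022 0.    ] after-turn shift [ 0.0009 -0.2269  0.2088] now [ 0.648  -0.2532  0.3011] yaw 1.715
```

```bash
echo '{"deltas": [[0.045,0,0,0,0,0,0],[0.045,0,0,0,0,0,0],[0.045,0,0,0,0,0,0],[0.045,0,0,0,0,0,0],[0.045,0,0,-0.03,0,0,0],[0.045,0,0,-0.04,0,0,0],[0.045,0,0,0,0,0,0]]}' | python3 jog.py ; echo '{"deltas": [[0.075,0,0,0,0,0,-0.125],[0.075,0,0,0,0,0,-0.125],[0.075,0,0,0,0,0,-0.125],[0.075,0,0,0,0,0,-0.125],[0.075,0,0,0,0,0,-0.125],[0.075,0,0,0,0,0,-0.125],[0.075,0,0,0,0,0,-0.125],[0.075,0,0,0,0,0,-0.125],[0.075,0,0,0,0,0,-0.125],[0.075,0,0,0,0,0,-0.046],[0.075,0,0,0,0,0,0]]}' | python3 jog.py; python3 plan.py .508 .0415 .2 2.886
```

```text
t: 22.25
ee_pos: [0.6478, -0.2526, 0.3794]
ee_rot: [0.005, 0.654, 0.756, 0.001]
ft_force: [0.7, -1.1, 1.7]
finger_gap: 0.0446
finger_force: 0.0
t: 23.17
ee_pos: [0.6467, -0.2521, 0.3714]
ee_rot: [-0.0, 0.126, 0.992, 0.0]
ft_force: [-0.2, 0.4, 0.2]
finger_gap: 0.0749
finger_force: 0.0
rotvec to go [ 0.     -0.0001  0.0023] after-turn shift [0.2084 0.249  0.1714] now [ 0.6467 -0.2521  0.3714] yaw 2.8883
```

```bash
echo '{"deltas": [[0.075,0.0232,0.0277,0,0,0,0],[0.075,0.0232,0.0277,0,0,0,0],[0.075,0.0232,0.0277,0,0,0,0],[0.075,0.0232,0.0277,0,0,0,0],[0.075,0.0232,0.0277,0,0,0,0],[0.075,0.0232,0.0277,0.005,0,0,0],[0.075,0.0232,0.0277,0.015,0,0,0],[0.075,0.0232,0.0277,0.015,0,0,0],[0.075,0.0232,0.0277,0.015,0,0,0],[0.075,0,0,0.04,0,0,0],[0.075,0,0,0.04,0,0,0],[0.075,0,0,0.04,0,0,0]]}' | python3 jog.py ; echo '{"deltas": [[0.075,0,0,0,0,0,0],[0.075,0,0,0,0,0,0],[0.075,0,0,0,0,0,0]]}' | python3 jog.py; python3 plan.py .508 .0415 .2 2.886
python3 - <<'E'
from h import *
c=ci("wrist"); im=bot.read_camera("wrist"); t=bot.read_camera("side")
np.savez("w3.npz",**{k:c[k] for k in("K","R","t")},k1=c["k1"])
cv2.imwrite("pics/w3w.png",im); cv2.imwrite("pics/w3s.png",t)
cv2.imwrite("pics/w3.png",np.hstack([im[:,60:580],cv2.copyMakeBorder(cv2.resize(t[150:350,230:430],(280,280)),0,200,0,0,0)]))
E
```

```text
t: 24.17
ee_pos: [0.5075, 0.0424, 0.2007]
ee_rot: [0.001, 0.128, 0.992, 0.0]
ft_force: [1.2, 0.2, -0.7]
finger_gap: 0.075
finger_force: 0.0
t: 24.42
ee_pos: [0.509, 0.0417, 0.2038]
ee_rot: [0.001, 0.128, 0.992, 0.0]
ft_force: [0.1, -1.5, -0.0]
finger_gap: 0.0751
finger_force: 0.0
rotvec to go [ 0.0007  0.0024 -0.001 ] after-turn shift [ 0.0009 -0.0004  0.0038] now [0.509  0.0417 0.2038] yaw 2.885
```

View pics/w3.png

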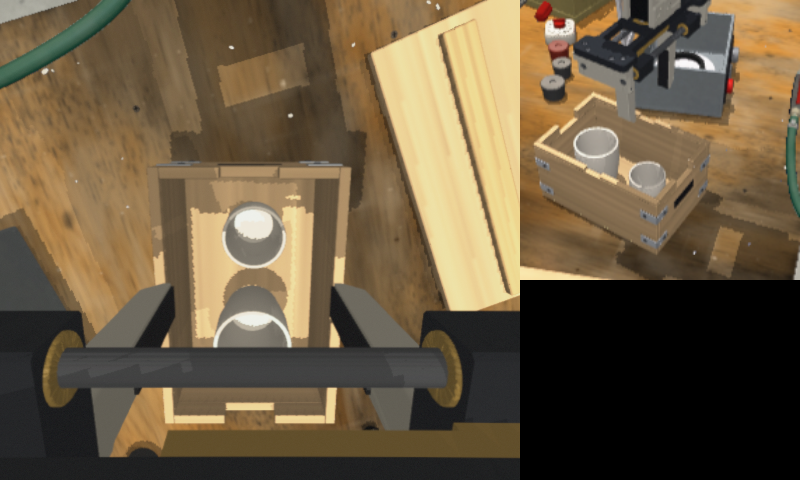

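The wrist view puts the small cup's rim centre at (314,235), with the box's near end at the top of the picture. Both cups are standing and the guard stays up.

Run:
```python
from w import *
A=np.array; w=lw("w3.npz"); w1=lw("w1.npz")
o=[(ci("top"),A([288.5,250.25])),(w,A([314,235])),(w1,A([259,220])),(ci("side"),A([320.8,275.5]))]
print(tri(o),tri(o[:2]),tri(o[1:3]),tri([o[1],o[3]]))
for c,p in o: print(least_squares(lambda q:(proj(c,[q[0],q[1],.071])-p).ravel(),[.5,0]).x)
```

```text
[0.50916803 0.0430059  0.06482434] [0.50953967 0.04270455 0.06053018] [0.50923288 0.04303511 0.06244823] [0.50822339 0.04325203 0.0680615 ]
[0.50739814 0.04153499]
[0.50732834 0.04338654]
[0.51083543 0.04437282]
[0.5086381 0.0458134]
```

```bash
python3 plan.py .5085 .0428 .036 2.886; echo '{"deltas": [[0.068,0,0.001,0.03,0,0,0],[0.068,0,0,0.03,0,0,0],[0.068,0,0,0.02,0,0,0],[0.068,0,0,0,0,0,0],[0.068,0,0,0,0,0,0]]}' | python3 jog.py ;python3 plan.py .5085 .0428 .036 2.886
```

```text
rotvec to go [ 0.001   0.0038 -0.0006] after-turn shift [0.001  0.0009 0.1681] now [0.5092 0.0417 0.2041] yaw 2.8854
t: 24.93
ee_pos: [0.5088, 0.0427, 0.1227]
ee_rot: [0.0, 0.128, 0.992, 0.0]
ft_force: [-0.1, 0.3, 0.5]
finger_gap: 0.0679
finger_force: 0.0
rotvec to go [ 0.0002  0.0008 -0.0002] after-turn shift [0.0003 0.     0.0867] now [0.5088 0.0427 0.1227] yaw 2.8858
```

```bash
echo '{"deltas": [[0.068,0,0,0.02,0,0,0],[0.068,0,0,0.02,0,0,0],[0.068,0,0,0,0,0,0]]}' | python3 jog.py ; echo '{"deltas": [[0.068,0,0,0.015,0,0,0],[0.068,0,0,0.015,0,0,0],[0.068,0,0,0.012,0,0,0],[0.068,0,0,0,0,0,0],[0.068,0,0,0,0,0,0]]}' | python3 jog.py; python3 plan.py .5085 .0428 .036 2.886
```

```text
t: 25.18
ee_pos: [0.5081, 0.0427, 0.0813]
ee_rot: [-0.0, 0.127, 0.992, -0.0]
ft_force: [-0.9, 0.7, 0.1]
finger_gap: 0.0681
finger_force: 0.0
t: 25.6
ee_pos: [0.5092, 0.0427, 0.0413]
ee_rot: [0.001, 0.127, 0.992, 0.0]
ft_force: [-0.0, 0.4, -0.2]
finger_gap: 0.0678
finger_force: 0.0
rotvec to go [0.0004 0.0016 0.0001] after-turn shift [ 0.0007 -0.0001  0.0053] now [0.5092 0.0427 0.0413] yaw 2.8861
```

```bash
echo '{"deltas": [[0.068,0,0,0.003,0,0,0],[0.068,0,0,0,0,0,0],[0,0,0,0,0,0,0],[0,0,0,0,0,0,0],[0,0,0,0,0,0,0],[0,0,0,0,0,0,0],[0,0,0,0,0,0,0],[0,0,0,0,0,0,0],[0,0,0,0,0,0,0]]}' | python3 jog.py ; python3 plan.py .5085 .0428 .036 2.886
```

```text
t: 26.35
ee_pos: [0.5084, 0.0428, 0.0369]
ee_rot: [0.0, 0.127, 0.992, 0.0]
ft_force: [-1.2, 0.7, 5.4]
finger_gap: 0.0518
finger_force: 30.0
rotvec to go [0.0001 0.0005 0.0002] after-turn shift [-0.0001  0.      0.0009] now [0.5084 0.0428 0.0369] yaw 2.8862
```

```bash
python3 - <<'E'
from w import *
w=lw("w2.npz"); p=np.array([457.3,226.7])
print(least_squares(lambda q:(proj(w,[q[0],q[1],.048])-p).ravel(),[.5,0]).x)
E
echo '{"deltas": [[0,0,0,-0.005,0,0,0],[0,0,0,-0.015,0,0,0],[0,0,0,-0.025,0,0,0],[0,0,0,-0.035,0,0,0],[0,0,0,-0.035,0,0,0],[0,0,0,-0.03,0,0,0],[0,0,0,-0.015,0,0,-0.05],[0,0,0,0,0,0,-0.1],[0,0,0,0,0,0,-0.1],[0,0,0,0,0,0,-0.1],[0,0,0,0,0,0,-0.047],[0,0,0,0,0,0,0]]}' | python3 jog.py; python3 plan.py .5425 -.2675 .2 3.283
```

```text
[ 0.54081963 -0.26532498]
t: 27.35
ee_pos: [0.5079, 0.0428, 0.1966]
ee_rot: [-0.0, -0.072, 0.997, -0.0]
ft_force: [-0.4, -0.2, -1.6]
finger_gap: 0.0523
finger_force: 30.0
rotvec to go [ 0.     -0.0005  0.0024] after-turn shift [ 0.0095 -0.3121 -0.0034] now [0.5079 0.0428 0.1966] yaw -2.9978
```

```bash
echo '{"deltas": [[0,0.001,-0.015,0,0,0,0],[0,0.001,-0.03,0,0,0,0],[0,0.001,-0.035,0,0,0,0],[0,0.001,-0.035,0,0,0,0],[0,0.001,-0.035,0,0,0,0],[0,0.001,-0.035,0,0,0,0],[0,0.001,-0.035,0,0,0,0],[0,0.001,-0.035,0,0,0,0],[0,0.001,-0.03,0,0,0,0],[0,0.001,-0.025,0,0,0,0],[0,0,0,0,0,0,0],[0,0,0,0,0,0,0]]}' | python3 jog.py; python3 plan.py .5415 -.2665 .0655 3.283
python3 - <<'E'
from h import *
c=ci("wrist"); im=bot.read_camera("wrist"); t=bot.read_camera("top"); s=bot.read_camera("side")
np.savez("w4.npz",**{k:c[k] for k in("K","R","t")},k1=c["k1"])
cv2.imwrite("pics/w4.png",np.hstack([im[:,60:580],cv2.vconcat([cv2.resize(t[160:330,370:540],(280,240)),cv2.resize(s[60:240,270:450],(280,240))])]))
E
```

```text
t: 28.35
ee_pos: [0.5416, -0.2662, 0.1961]
ee_rot: [-0.0, -0.069, 0.998, 0.0]
ft_force: [-0.1, -0.1, -0.9]
finger_gap: 0.0524
finger_force: 30.0
rotvec to go [ 0.0007 -0.0007 -0.0032] after-turn shift [ 1.000e-04 -3.000e-04  1.306e-01] now [ 0.5416 -0.2662  0.1961] yaw -3.0034
```

View pics/w4.png

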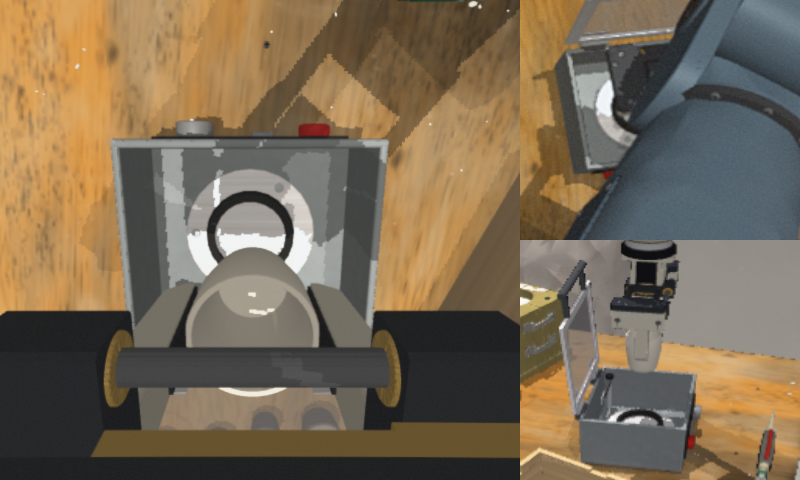

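Run:
```python
from w import *
w=lw("w4.npz"); A=np.array
at=lambda p,z:least_squares(lambda q:(proj(w,[q[0],q[1],z])-A(p)).ravel(),[.5,0]).x
r=at([311,233.5],.048); print("ring",r,"ringtop edge",at([311,190],.048))
P,R=tool(); M=R.as_matrix()
print("rim col313.5 ->", at([313.5,330],.230), "tcp",P)
# rim outer edge visible bottom ~ row 397, nearest-camera foot edge row 247
f=P+[0,0,-.031]; print("proj foot edge front", proj(w,f+M[:,0]*.022), "rim back", proj(w,P+[0,0,.034]-M[:,0]*.027), "rim L/R",proj(w,[P+[0,0,.034]+M[:,1]*.027,P+[0,0,.034]-M[:,1]*.027]))
```

```text
ring [ 0.54129615 -0.26731364] ringtop edge [ 0.50394857 -0.27243874]
rim col313.5 -> [ 0.53941045 -0.26624814] tcp [ 0.54187442 -0.26439742  0.19648315]
proj foot edge front [[315.50912565 242.89112233]] rim back [[317.35472793 395.95055054]] rim L/R [[385.55428372 336.52125627]
 [249.04330511 337.10695489]]
```

The chuck ring shows at about (311,233) in the wrist view, with the cup held square above it and the guard standing open. The cup and ring agree to within about 2 mm, so I'll lower it.

```bash
echo '{"deltas": [[0,0.001,-0.001,0.015,0,0,0],[0,0,0,0.03,0,0,0],[0,0,0,0.03,0,0,0],[0,0,0,0.015,0,0,0],[0,0,0,0,0,0,0],[0,0,0,0,0,0,0]]}' | python3 jog.py; echo '{"deltas": [[0,0,0,0.01,0,0,0],[0,0,0,0.01,0,0,0],[0,0,0,0.01,0,0,0],[0,0,0,0.003,0,0,0],[0,0,0,0,0,0,0],[0,0,0,0,0,0,0]]}' | python3 jog.py; python3 plan.py .541 -.267 .0655 3.283
```

```text
t: 29.0
ee_pos: [0.5412, -0.2657, 0.1067]
ee_rot: [-0.0, -0.071, 0.997, 0.0]
ft_force: [0.0, -0.9, -0.7]
finger_gap: 0.0518
finger_force: 30.0
t: 29.5
ee_pos: [0.5412, -0.2667, 0.0735]
ee_rot: [-0.0, -0.071, 0.997, 0.0]
ft_force: [0.6, -0.8, -0.5]
finger_gap: 0.0521
finger_force: 30.0
rotvec to go [ 0.0001 -0.0001  0.0001] after-turn shift [ 0.0002 -0.0003  0.008 ] now [ 0.5412 -0.2667  0.0735] yaw -3.0001
```

```bash
echo '{"deltas": [[0,0,0,0.004,0,0,0],[0,0,0,0.002,0,0,0],[0,0,0,0,0,0,0],[0,0,0,0,0,0,0]]}' | python3 jog.py; echo '{"deltas": [[0,0,0,0.0008,0,0,0],[0,0,0,0,0,0,0]]}' | python3 jog.py;  echo '{"deltas": [[0,0,0,0.0007,0,0,0],[0,0,0,0,0,0,0]]}' | python3 jog.py; echo '{"deltas": [[0,0,0,0.0005,0,0,0],[0,0,0,0,0,0,0]]}' | python3 jog.py
```

```text
t: 29.83
ee_pos: [0.5411, -0.2667, 0.0675]
ee_rot: [-0.0, -0.071, 0.997, 0.0]
ft_force: [0.0, -0.2, -0.5]
finger_gap: 0.0524
finger_force: 30.0
t: 30.0
ee_pos: [0.5412, -0.2667, 0.0668]
ee_rot: [0.0, -0.071, 0.997, -0.0]
ft_force: [-0.1, -1.1, -1.5]
finger_gap: 0.0523
finger_force: 30.0
t: 30.17
ee_pos: [0.5411, -0.2667, 0.066]
ee_rot: [-0.0, -0.071, 0.997, -0.0]
ft_force: [0.2, 0.2, -0.8]
finger_gap: 0.0524
finger_force: 30.0
t: 30.33
ee_pos: [0.5411, -0.2666, 0.0655]
ee_rot: [-0.0, -0.071, 0.997, 0.0]
ft_force: [0.3, -0.2, 0.3]
finger_gap: 0.0523
finger_force: 30.0
```

```bash
echo '{"deltas": [[0,0,0,0.0006,0,0,0],[0,0,0,0,0,0,0]]}' | python3 jog.py;  echo '{"deltas": [[0,0,0,0.0006,0,0,0],[0,0,0,0,0,0,0]]}' | python3 jog.py
```

```text
t: 30.5
ee_pos: [0.5412, -0.2667, 0.065]
ee_rot: [0.0, -0.071, 0.997, -0.0]
ft_force: [-0.3, 0.1, -0.5]
finger_gap: 0.0522
finger_force: 30.0
t: 30.67
ee_pos: [0.5413, -0.2666, 0.0649]
ee_rot: [0.0, -0.071, 0.997, -0.0]
ft_force: [-2.1, 1.3, 5.2]
finger_gap: 0.0523
finger_force: 30.0
```

```bash
echo '{"deltas": [[0,0,0,-0.0005,0,0,0],[0.075,0,0,0,0,0,0],[0.075,0,0,0,0,0,0],[0.075,0,0,0,0,0,0],[0.075,0,0,0,0,0,0],[0.075,0,0,-0.01,0,0,0],[0.075,0,0,-0.03,0,0,0],[0.075,0,0,-0.04,0,0,0],[0.075,0,0,-0.04,0,0,0],[0.075,0,0,-0.04,0,0,0],[0.075,0,0,-0.02,0,0,0],[0.075,0,0,0,0,0,0]]}' | python3 jog.py
python3 - <<'E'
from h import *
im=bot.read_camera("wrist"); s=bot.read_camera("side")
cv2.imwrite("pics/w5.png",np.hstack([im[:,60:580],cv2.copyMakeBorder(cv2.resize(s[60:240,270:450],(280,280)),0,200,0,0,0)]))
E
python3 plan.py .648 -.2532 .37 1.715
```

```text
t: 31.67
ee_pos: [0.5427, -0.2676, 0.2511]
ee_rot: [0.004, -0.071, 0.997, -0.003]
ft_force: [-0.2, -0.7, 0.1]
finger_gap: 0.0747
finger_force: 0.0
rotvec to go [2.0000e-04 1.6000e-03 1.5682e+00] after-turn shift [-0.002   0.1077 -0.1243] now [ 0.5412 -0.2667  0.2457] yaw -3.0
```

View pics/w5.png

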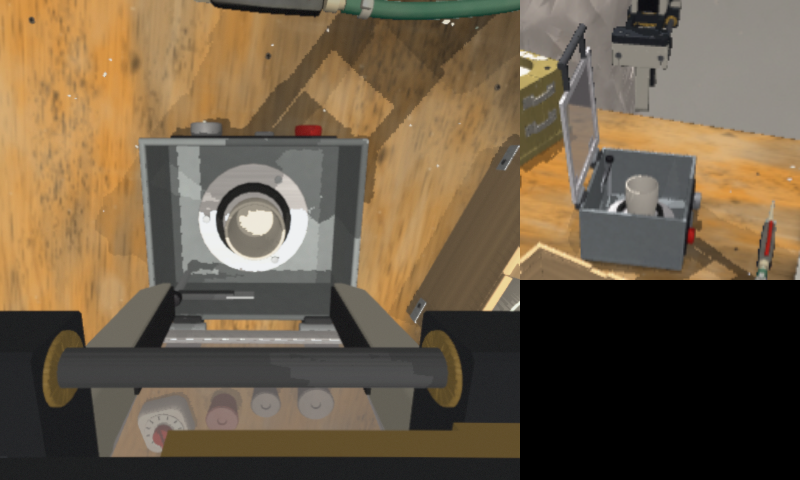

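The cup stands upright at (255,228) inside the black ring, and the guard is still up. Now I'll fetch the handle.

```bash
echo '{"deltas": [[0.045,0,0,-0.04,0,0,0],[0.045,0,0,-0.04,0,0,0],[0.045,0,0,-0.04,0,0,0],[0.045,0,0,-0.005,0,0,0.118],[0.045,0,0,0,0,0,0.125],[0.045,0,0,0,0,0,0.125],[0.045,0,0,0,0,0,0.125],[0.045,0,0,0,0,0,0.125],[0.045,0,0,0,0,0,0.125],[0.045,0,0,0,0,0,0.125],[0.045,0,0,0,0,0,0.125],[0.045,0,0,0,0,0,0.125]]}' | python3 jog.py; echo '{"deltas": [[0.04,0,0,0,0,0,0.125],[0.04,0,0,0,0,0,0.125],[0.04,0,0,0,0,0,0.125],[0.04,0,0,0,0,0,0.075],[0.04,0,0.0275,0,0,0,0],[0.04,0,0.0275,0,0,0,0],[0.04,0,0.0275,0,0,0,0],[0.04,0,0.0245,0,0,0,0],[0.04,0,0,0,0,0,0],[0.04,0,0,0,0,0,0]]}' | python3 jog.py;python3 plan.py .648 -.2532 .3011 1.715
```

```text
t: 32.77
ee_pos: [0.5408, -0.2665, 0.368]
ee_rot: [-0.002, 0.472, 0.882, 0.0]
ft_force: [0.6, -0.2, -0.3]
finger_gap: 0.0455
finger_force: 0.0
t: 33.6
ee_pos: [0.6474, -0.2509, 0.3671]
ee_rot: [-0.002, 0.654, 0.757, -0.001]
ft_force: [0.1, 0.6, 0.8]
finger_gap: 0.0399
finger_force: 0.0
rotvec to go [-0.0033 -0.0021  0.0011] after-turn shift [-0.0024  0.0003  0.066 ] now [ 0.6474 -0.2509  0.3671] yaw 1.7161
```

```bash
echo '{"deltas": [[0.04,-0.001,0,0.03,0,0,0],[0.04,0,0,0.026,0,0,0],[0.04,0,0,0.01,0,0,0],[0.04,0,0,0,0,0,0],[0.04,0,0,0,0,0,0],[0,0,0,0,0,0,0],[0,0,0,0,0,0,0],[0,0,0,0,0,0,0],[0,0,0,0,0,0,0],[0,0,0,0,0,0,0],[0,0,0,0,0,0,0],[0,0,0,0,0,0,0]]}' | python3 jog.py;python3 plan.py .648 -.2532 .3011 1.715
```

```text
t: 34.6
ee_pos: [0.6473, -0.2523, 0.3043]
ee_rot: [0.0, 0.654, 0.756, 0.0]
ft_force: [-0.7, -0.3, 3.2]
finger_gap: 0.0111
finger_force: 30.0
rotvec to go [0.0007 0.0004 0.0002] after-turn shift [-0.001   0.0005  0.0032] now [ 0.6473 -0.2523  0.3043] yaw 1.7152
```

```bash
echo '{"deltas": [[0,0,-0.0144,-0.0006,0,0,0],[0,0,-0.0144,0.0004,0,0,0],[0,0,-0.0143,0.0014,0,0,0],[0,0,-0.0143,0.0023,0,0,0],[0,0,-0.0141,0.0033,0,0,0]]}' | python3 jog.py;echo '{"deltas": [[0,0,-0.0138,0.0042,0,0,0],[0,0,-0.0135,0.0052,0,0,0],[0,0,-0.0132,0.0061,0,0,0],[0,0,-0.0126,0.0069,0,0,0],[0,0,-0.012,0.0079,0,0,0]]}' | python3 jog.py;echo '{"deltas": [[0,0,0,0,0,0,0]]}' | python3 jog.py; python3 plan.py .4233 -.2849 .0953 1.715
```

```text
t: 35.02
ee_pos: [0.5765, -0.262, 0.2978]
ee_rot: [0.001, 0.654, 0.756, 0.001]
ft_force: [2.1, 1.5, 4.0]
finger_gap: 0.011
finger_force: 30.0
t: 35.43
ee_pos: [0.5118, -0.2712, 0.2669]
ee_rot: [0.0, 0.654, 0.756, 0.001]
ft_force: [2.8, 4.2, 0.7]
finger_gap: 0.0108
finger_force: 30.0
t: 35.52
ee_pos: [0.5099, -0.2714, 0.2657]
ee_rot: [-0.002, 0.654, 0.756, -0.0]
ft_force: [-3.3, 3.2, -0.1]
finger_gap: 0.0108
finger_force: 30.0
rotvec to go [-0.0024 -0.0022 -0.0004] after-turn shift [-0.0009 -0.0876  0.1704] now [ 0.5099 -0.2714  0.2657] yaw 1.7146
```

```bash
echo '{"deltas": [[0,0,-0.0116,0.0087,0,0,0],[0,0,-0.0109,0.0094,0,0,0],[0,0,-0.0103,0.0101,0,0,0],[0,0,-0.0095,0.0108,0,0,0],[0,0,-0.0088,0.0115,0,0,0]]}' | python3 jog.py;echo '{"deltas": [[0,0,-0.008,0.012,0,0,0],[0,0,-0.0071,0.0126,0,0,0],[0,0,-0.0062,0.013,0,0,0],[0,0,-0.0053,0.0134,0,0,0],[0,0,-0.0044,0.0138,0,0,0]]}' | python3 jog.py;echo '{"deltas": [[0,0,0,0,0,0,0]]}' | python3 jog.py; python3 plan.py .4233 -.2849 .0953 1.715
```

```text
t: 35.93
ee_pos: [0.4613, -0.2786, 0.216]
ee_rot: [-0.0, 0.654, 0.756, 0.001]
ft_force: [2.7, 3.5, -1.0]
finger_gap: 0.011
finger_force: 30.0
t: 36.35
ee_pos: [0.4307, -0.2833, 0.151]
ee_rot: [-0.0, 0.654, 0.756, 0.001]
ft_force: [3.9, 5.1, 1.3]
finger_gap: 0.0111
finger_force: 30.0
t: 36.43
ee_pos: [0.4302, -0.2832, 0.1494]
ee_rot: [-0.001, 0.654, 0.756, 0.0]
ft_force: [3.4, 2.7, -4.8]
finger_gap: 0.0113
finger_force: 30.0
rotvec to go [-0.0006 -0.0017 -0.0003] after-turn shift [-0.0007 -0.0071  0.0541] now [ 0.4302 -0.2832  0.1494] yaw 1.7147
```

```bash
echo '{"deltas": [[0,0,-0.0034,0.014,0,0,0],[0,0,-0.0025,0.0142,0,0,0],[0,0,-0.0015,0.0143,0,0,0],[0,0,0,0.01,0,0,0],[0,0,0,0,0,0,0],[0,0,0,0,0,0,0]]}' | python3 jog.py; echo '{"deltas": [[0,0,0,0.0015,0,0,0],[0,0,0,0,0,0,0]]}' | python3 jog.py;echo '{"deltas": [[0,0,0,0.0015,0,0,0],[0,0,0,0,0,0,0]]}' | python3 jog.py
```

```text
t: 36.93
ee_pos: [0.4233, -0.2844, 0.0987]
ee_rot: [-0.001, 0.654, 0.756, 0.0]
ft_force: [1.3, 3.8, -2.9]
finger_gap: 0.0111
finger_force: 30.0
t: 37.1
ee_pos: [0.4232, -0.2844, 0.0977]
ee_rot: [-0.001, 0.654, 0.756, 0.0]
ft_force: [-0.2, 5.7, -2.9]
finger_gap: 0.0106
finger_force: 30.0
t: 37.27
ee_pos: [0.4233, -0.2844, 0.0963]
ee_rot: [-0.0, 0.654, 0.756, 0.0]
ft_force: [-0.0, 5.1, -1.9]
finger_gap: 0.0111
finger_force: 30.0
```

```bash
for i in 1; do echo '{"deltas": [[0,0,0,0.0012,0,0,0],[0,0,0,0,0,0,0]]}' | python3 jog.py; echo '{"deltas": [[0,0,0,0.0012,0,0,0],[0,0,0,0,0,0,0]]}' | python3 jog.py; echo '{"deltas": [[0,0,0,0.0008,0,0,0],[0,0,0,0,0,0,0]]}' | python3 jog.py; done
```

```text
t: 37.43
ee_pos: [0.4233, -0.2844, 0.0955]
ee_rot: [-0.0, 0.654, 0.756, 0.0]
ft_force: [-2.4, 7.0, 3.1]
finger_gap: 0.0107
finger_force: 30.0
t: 37.6
ee_pos: [0.4233, -0.2845, 0.0952]
ee_rot: [-0.0, 0.654, 0.756, 0.0]
ft_force: [-7.7, 8.6, 15.7]
finger_gap: 0.0109
finger_force: 30.0
t: 37.77
ee_pos: [0.4233, -0.2845, 0.0951]
ee_rot: [-0.0, 0.654, 0.756, -0.0]
ft_force: [-8.9, 11.4, 26.6]
finger_gap: 0.0111
finger_force: 30.0
```

```bash
echo '{"deltas": [[0,0,0,-0.002,0,0,0],[0.035,0,0,0,0,0,0],[0.035,0,0,0,0,0,0],[0.035,0,0,0,0,0,0],[0.035,0,0,0,0,0,0],[0.035,0,0,-0.01,0,0,0],[0.035,0,0,-0.03,0,0,0],[0.035,0,0,-0.04,0,0,0],[0.045,0,0,-0.025,0,0,0],[0.045,0,0,0,0,0,0]]}' | python3 jog.py; echo '{"deltas": [[0.045,0,0,0,0,0,0.125],[0.045,0,0,0,0,0,0.125],[0.045,0,0,0,0,0,0.125],[0.045,0,0,0,0,0,0.125],[0.045,0,0,0,0,0,0.125],[0.045,0,0,0,0,0,0.125],[0.045,0,0,0,0,0,0.125],[0.045,0,0,0,0,0,0.125],[0.045,0,0,0,0,0,0.125],[0.045,0,0,0,0,0,0.125],[0.045,0,0,0,0,0,0.125],[0.045,0,0,0,0,0,0.125]]}' | python3 jog.py; echo '{"deltas": [[0.045,0,0,0,0,0,0.072],[0.045,0,0,0,0,0,0]]}' | python3 jog.py; python3 plan.py .5132 .2645 .2 .1427
```

```text
t: 38.6
ee_pos: [0.4253, -0.2864, 0.2056]
ee_rot: [0.004, 0.654, 0.756, 0.0]
ft_force: [1.2, -0.9, 0.7]
finger_gap: 0.0431
finger_force: 0.0
t: 39.6
ee_pos: [0.4233, -0.2848, 0.1998]
ee_rot: [-0.0, 0.995, 0.104, -0.0]
ft_force: [-0.5, -0.3, 0.7]
finger_gap: 0.0452
finger_force: 0.0
t: 39.77
ee_pos: [0.4233, -0.2848, 0.1998]
ee_rot: [-0.0, 0.998, 0.07, -0.0]
ft_force: [0.0, -0.5, -0.8]
finger_gap: 0.0448
finger_force: 0.0
rotvec to go [-0.0001  0.0002 -0.0028] after-turn shift [ 1.671e-01 -5.309e-01 -2.000e-04] now [ 0.4233 -0.2848  0.1998] yaw 0.1399
```

```bash
echo '{"deltas": [[0.045,0.0111,-0.0354,0,0,0,-0.0028],[0.045,0.0111,-0.0354,0,0,0,0],[0.045,0.0111,-0.0354,0,0,0,0],[0.045,0.0111,-0.0354,0,0,0,0],[0.045,0.0111,-0.0354,0,0,0,0],[0.045,0.0111,-0.0354,0,0,0,0],[0.045,0.0111,-0.0354,0,0,0,0],[0.045,0.0111,-0.0354,0,0,0,0],[0.045,0.0111,-0.0354,0,0,0,0],[0.045,0.0111,-0.0354,0,0,0,0],[0.045,0.0111,-0.0354,0,0,0,0],[0.045,0.0111,-0.0354,0,0,0,0]]}' | python3 jog.py; echo '{"deltas": [[0.045,0.0111,-0.0354,0,0,0,0],[0.045,0.0111,-0.0354,0,0,0,0],[0.045,0.0111,-0.0354,0,0,0,0],[0.045,0,0,0.04,0,0,0],[0.045,0,0,0.04,0,0,0],[0.045,0,0,0.03,0,0,0],[0.045,0,0,0,0,0,0],[0.045,0,0,0,0,0,0]]}' | python3 jog.py; python3 plan.py .5132 .2645 .0235 .1427
python3 - <<'E'
from h import *
im=bot.read_camera("wrist"); s=bot.read_camera("side"); t=bot.read_camera("top")
cv2.imwrite("pics/w6.png",np.hstack([im[:,60:580],cv2.vconcat([cv2.resize(t[160:330,370:540],(280,240)),cv2.resize(s[120:300,270:450],(280,240))])]))
E
```

```text
t: 40.77
ee_pos: [0.4934, 0.1568, 0.1999]
ee_rot: [0.0, 0.997, 0.075, 0.0]
ft_force: [-0.2, -0.4, -0.8]
finger_gap: 0.0451
finger_force: 0.0
t: 41.43
ee_pos: [0.5106, 0.2645, 0.0894]
ee_rot: [0.0, 0.997, 0.074, -0.001]
ft_force: [-0.5, 0.1, 0.3]
finger_gap: 0.0448
finger_force: 0.0
rotvec to go [0.0007 0.0024 0.0051] after-turn shift [0.0026 0.0004 0.0659] now [0.5106 0.2645 0.0894] yaw 0.1478
```

View pics/w6.png

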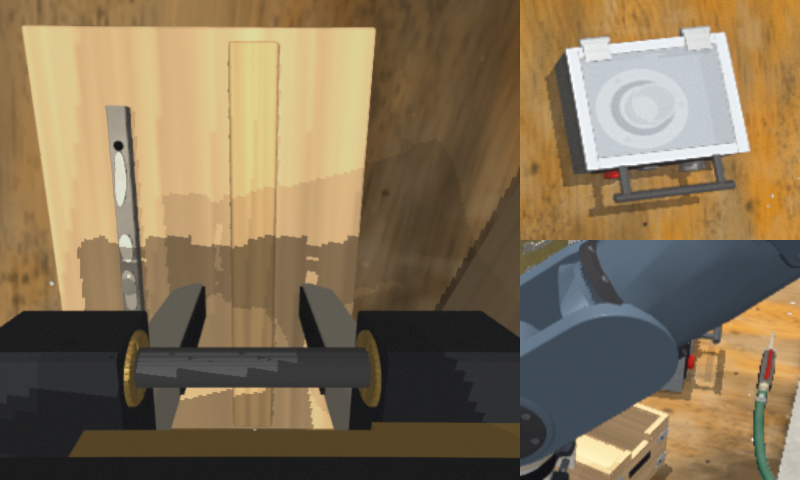

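The guard is closed flat over the cup, and the batten at (254,230) lies between the fingers. I'll pick it up.

```bash
echo '{"deltas": [[0.045,0.002,0,0.03,0,0,0.005],[0.045,0,0,0.02,0,0,0],[0.045,0,0,0.01,0,0,0],[0.045,0,0,0,0,0,0],[0.045,0,0,0,0,0,0],[0.045,0,0,0,0,0,0]]}' | python3 jog.py; python3 plan.py .5132 .2645 .0235 .1427
```

```text
t: 42.08
ee_pos: [0.514, 0.2654, 0.0314]
ee_rot: [-0.0, 0.998, 0.07, 0.001]
ft_force: [0.1, 0.8, 0.5]
finger_gap: 0.0449
finger_force: 0.0
rotvec to go [-0.0006 -0.0024 -0.0016] after-turn shift [-0.0009  0.0008  0.0079] now [0.514  0.2654 0.0314] yaw 0.1411
```

```bash
echo '{"deltas": [[0.045,0,0,0.004,0,0,0],[0.045,0,0,0.002,0,0,0],[0.045,0,0,0,0,0,0],[0.045,0,0,0,0,0,0]]}' | python3 jog.py; python3 plan.py .5132 .2645 .0235 .1427
```

```text
t: 42.42
ee_pos: [0.513, 0.2651, 0.0238]
ee_rot: [-0.0, 0.998, 0.07, 0.0]
ft_force: [-0.2, 0.7, 0.4]
finger_gap: 0.0449
finger_force: 0.0
rotvec to go [-0.     -0.     -0.0017] after-turn shift [0.0001 0.0006 0.0003] now [0.513  0.2651 0.0238] yaw 0.141
```

```bash
echo '{"deltas": [[0,0,0,0,0,0,0],[0,0,0,0,0,0,0],[0,0,0,0,0,0,0],[0,0,0,0,0,0,0],[0,0,0,0,0,0,0],[0,0,0,-0.01,0,0,0],[0,0,0,-0.03,0,0,0],[0,0,0,-0.04,0,0,0],[0,0,0,-0.04,0,0,0],[0,0,0,-0.03,0,0,0],[0,0,0,-0.02,0,0,0],[0,0,0,0,0,0,0]]}' | python3 jog.py; echo '{"deltas": [[0,0,0,0,0,0,0.1],[0,0,0,0,0,0,0.1],[0,0,0,0,0,0,0.1],[0,0,0,0,0,0,0.087],[0,0,0,0,0,0,0]]}' | python3 jog.py; python3 plan.py .5473 .0279 .115 -.2458
```

```text
t: 43.42
ee_pos: [0.5147, 0.2658, 0.1991]
ee_rot: [-0.001, 0.998, 0.07, 0.004]
ft_force: [1.1, -0.5, -1.2]
finger_gap: 0.0278
finger_force: 30.0
t: 43.83
ee_pos: [0.5125, 0.2649, 0.193]
ee_rot: [0.0, 0.992, -0.125, -0.001]
ft_force: [0.6, 0.9, -0.7]
finger_gap: 0.0278
finger_force: 30.0
rotvec to go [ 0.0008  0.0011 -0.0042] after-turn shift [0.0914 0.2214 0.078 ] now [0.5125 0.2649 0.193 ] yaw -0.25
```

```bash
echo '{"deltas": [[0,0.0114,0.0277,0,0,0,-0.004],[0,0.0114,0.0277,0,0,0,0],[0,0.0114,0.0277,0,0,0,0],[0,0.0114,0.0277,0,0,0,0],[0,0.0114,0.0277,0,0,0,0],[0,0.0114,0.0277,0,0,0,0],[0,0.0114,0.0277,0,0,0,0],[0,0.0114,0.0277,0,0,0,0],[0,0,0,0.03,0,0,0],[0,0,0,0.025,0,0,0],[0,0,0,0,0,0,0],[0,0,0,0,0,0,0]]}' | python3 jog.py; python3 plan.py .5473 .0279 .0938 -.2458
```

```text
t: 44.83
ee_pos: [0.5476, 0.0281, 0.1381]
ee_rot: [0.0, 0.993, -0.12, -0.001]
ft_force: [0.9, 0.3, -0.4]
finger_gap: 0.0274
finger_force: 30.0
rotvec to go [0.0006 0.0028 0.0057] after-turn shift [-0.0002  0.0002  0.0443] now [0.5476 0.0281 0.1381] yaw -0.2401
```

```bash
echo '{"deltas": [[0,0,0,0.02,0,0,0.005],[0,0,0,0.012,0,0,0],[0,0,0,0.006,0,0,0],[0,0,0,0,0,0,0],[0,0,0,0,0,0,0],[0,0,0,0,0,0,0]]}' | python3 jog.py; python3 plan.py .5473 .0279 .0938 -.2458; echo '{"deltas": [[0,0,0,0.002,0,0,0],[0,0,0,0,0,0,0],[0,0,0,0,0,0,0]]}' | python3 jog.py
```

```text
t: 45.33
ee_pos: [0.549, 0.0282, 0.102]
ee_rot: [-0.0, 0.992, -0.123, 0.001]
ft_force: [-0.8, 0.3, 0.2]
finger_gap: 0.0273
finger_force: 30.0
rotvec to go [-0.0004 -0.0018 -0.0006] after-turn shift [-0.0016  0.0007  0.0082] now [0.549  0.0282 0.102 ] yaw -0.2464
t: 45.58
ee_pos: [0.5484, 0.028, 0.099]
ee_rot: [-0.0, 0.992, -0.123, 0.0]
ft_force: [1.0, 0.7, -0.7]
finger_gap: 0.0274
finger_force: 30.0
```

```bash
echo '{"deltas": [[0,0,0,0.002,0,0,0],[0,0,0,0.0015,0,0,0],[0,0,0,0,0,0,0]]}' | python3 jog.py; echo '{"deltas": [[0,0,0,0.0008,0,0,0],[0,0,0,0,0,0,0]]}' | python3 jog.py;echo '{"deltas": [[0,0,0,0.0006,0,0,0],[0,0,0,0,0,0,0]]}' | python3 jog.py
```

```text
t: 45.83
ee_pos: [0.5481, 0.028, 0.0949]
ee_rot: [0.0, 0.992, -0.123, -0.0]
ft_force: [0.4, 0.1, -0.1]
finger_gap: 0.0277
finger_force: 30.0
t: 46.0
ee_pos: [0.5482, 0.028, 0.0943]
ee_rot: [0.0, 0.992, -0.123, -0.0]
ft_force: [-0.4, -1.2, -1.3]
finger_gap: 0.0276
finger_force: 30.0
t: 46.17
ee_pos: [0.5483, 0.028, 0.0938]
ee_rot: [0.0, 0.992, -0.123, 0.0]
ft_force: [-0.3, 0.0, -0.9]
finger_gap: 0.028
finger_force: 30.0
```

```bash
echo '{"deltas": [[0,0,0,0.0006,0,0,0],[0,0,0,0,0,0,0]]}' | python3 jog.py;echo '{"deltas": [[0,0,0,0.0006,0,0,0],[0,0,0,0,0,0,0]]}' | python3 jog.py
```

```text
t: 46.33
ee_pos: [0.5484, 0.028, 0.0937]
ee_rot: [0.0, 0.992, -0.123, 0.0]
ft_force: [-3.0, 0.7, 5.9]
finger_gap: 0.0278
finger_force: 30.0
t: 46.5
ee_pos: [0.5484, 0.0281, 0.0937]
ee_rot: [0.0, 0.992, -0.123, 0.0]
ft_force: [-5.1, -0.5, 12.8]
finger_gap: 0.0279
finger_force: 30.0
```

```bash
echo '{"deltas": [[0,0,0,-0.001,0,0,0],[0.045,0,0,0,0,0,0],[0.045,0,0,0,0,0,0],[0.045,0,0,0,0,0,0],[0.045,0,0,-0.01,0,0,0],[0.045,0,0,-0.03,0,0,0],[0.045,0,0,-0.04,0,0,0],[0.045,0,0,-0.02,0,0,-0.1],[0.04,0,0,0,0,0,-0.1],[0.04,0,0,0,0,0,-0.1],[0.04,0,0,0,0,0,-0.09],[0.04,0,0,0,0,0,0]]}' | python3 jog.py; python3 plan.py .5018 .3423 .2 .1441;  echo '{"deltas": [[0.035,0,-0.0353,0,0,0,0],[0.035,0,-0.0353,0,0,0,0],[0.035,0,-0.0353,0,0,0,0],[0.035,0,-0.0353,0,0,0,0],[0.035,0,-0.0353,0,0,0,0],[0.035,0,-0.0353,0,0,0,0],[0.035,0,-0.0353,0,0,0,0],[0.035,0,-0.0353,0,0,0,0],[0.035,0,-0.0353,0,0,0,0],[0.035,0,0,0,0,0,0],[0.035,0,0,0,0,0,0]]}' | python3 jog.py; python3 plan.py .5018 .3423 .0247 .1441
python3 - <<'E'
from h import *
im=bot.read_camera("wrist"); s=bot.read_camera("side"); t=bot.read_camera("top")
cv2.imwrite("pics/w7.png",np.hstack([cv2.resize(im,(320,240)),cv2.resize(t[155:300,235:365],(240,240)),cv2.resize(s[200:340,220:380],(240,240))]))
E
```

```text
t: 47.5
ee_pos: [0.5484, 0.0281, 0.1944]
ee_rot: [0.0, 0.997, 0.073, 0.0]
ft_force: [-0.9, -0.6, -0.7]
finger_gap: 0.0402
finger_force: 0.0
rotvec to go [ 0.0001 -0.0007  0.003 ] after-turn shift [-0.001  -0.3177 -0.0056] now [0.5484 0.0281 0.1944] yaw 0.1471
t: 48.42
ee_pos: [0.5025, 0.3437, 0.1936]
ee_rot: [0.0, 0.997, 0.071, -0.0]
ft_force: [0.0, -0.7, -0.8]
finger_gap: 0.0349
finger_force: 0.0
rotvec to go [ 0.0002  0.0002 -0.0012] after-turn shift [-0.0009  0.0013  0.1689] now [0.5025 0.3437 0.1936] yaw 0.1429
```

View pics/w7.png

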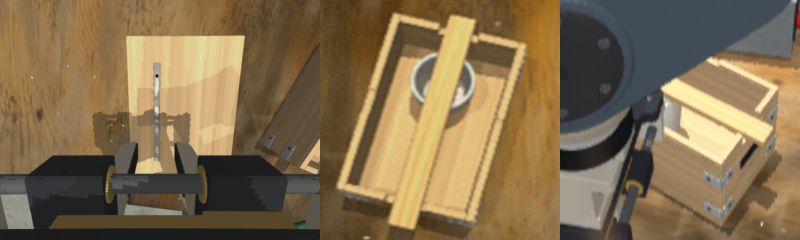

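The batten is back in its notches over the big cup, and the bar lies between the fingers at (157,110). I'll take the bar.

```bash
echo '{"deltas": [[0.035,-0.0005,0.0008,0.04,0,0,0],[0.035,0,0,0.04,0,0,0],[0.035,0,0,0.04,0,0,0],[0.035,0,0,0.025,0,0,0],[0.035,0,0,0.01,0,0,0],[0.035,0,0,0,0,0,0],[0.035,0,0,0,0,0,0],[0.035,0,0,0,0,0,0]]}' | python3 jog.py; python3 plan.py .5018 .3423 .0247 .1441
```

```text
t: 49.23
ee_pos: [0.504, 0.342, 0.0408]
ee_rot: [-0.001, 0.997, 0.071, 0.001]
ft_force: [-0.7, 0.6, 0.2]
finger_gap: 0.0352
finger_force: 0.0
rotvec to go [-0.0012 -0.003  -0.0018] after-turn shift [-0.0021 -0.0007  0.0161] now [0.504  0.342  0.0408] yaw 0.1423
```

```bash
echo '{"deltas": [[0.035,-0.001,0,0.008,0,0,0],[0.035,0,0,0.004,0,0,0],[0.035,0,0,0,0,0,0],[0.035,0,0,0,0,0,0]]}' | python3 jog.py; python3 plan.py .5018 .3423 .0247 .1441
```

```text
t: 49.57
ee_pos: [0.5016, 0.3415, 0.0267]
ee_rot: [0.0, 0.997, 0.071, -0.0]
ft_force: [0.3, -0.6, 0.4]
finger_gap: 0.0347
finger_force: 0.0
rotvec to go [ 0.0001  0.0001 -0.0011] after-turn shift [ 0.0003 -0.0008  0.002 ] now [0.5016 0.3415 0.0267] yaw 0.143
```

```bash
echo '{"deltas": [[0.035,0,-0.0005,0.0018,0,0,0],[0.035,0,0,0,0,0,0],[0,0,0,0,0,0,0],[0,0,0,0,0,0,0],[0,0,0,0,0,0,0],[0,0,0,0,0,0,0],[0,0,0,0,0,0,0],[0,0,0,0,0,0,0],[0,0,0,0,0,0,0]]}' | python3 jog.py; python3 plan.py .5018 .3423 .0247 .1441;  echo '{"deltas": [[0,0,0,-0.005,0,0,0],[0,0,0,-0.02,0,0,0],[0,0,0,-0.035,0,0,0],[0,0,0,-0.04,0,0,0],[0,0,0,-0.04,0,0,0],[0,0,0,-0.03,0,0,0],[0,0,0,-0.01,0,0,0],[0,0,0,0,0,0,0]]}' | python3 jog.py; python3 plan.py .5487 .0206 .2 1.304
```

```text
t: 50.32
ee_pos: [0.5016, 0.342, 0.0249]
ee_rot: [-0.0, 0.997, 0.071, 0.0]
ft_force: [0.9, -0.5, 0.8]
finger_gap: 0.011
finger_force: 30.0
rotvec to go [-0.     -0.     -0.0011] after-turn shift [ 0.0002 -0.0003  0.0002] now [0.5016 0.342  0.0249] yaw 0.143
t: 50.98
ee_pos: [0.5024, 0.3425, 0.2074]
ee_rot: [-0.001, 0.997, 0.071, 0.002]
ft_force: [-0.3, 0.5, -2.0]
finger_gap: 0.0111
finger_force: 30.0
rotvec to go [ 1.0000e-03 -4.7000e-03 -1.1609e+00] after-turn shift [-0.2983  0.1295  0.0074] now [0.5024 0.3425 0.2074] yaw 0.1431
```

```bash
echo '{"deltas": [[0,0,0,0,0,0,-0.12],[0,0,0,0,0,0,-0.12],[0,0,0,0,0,0,-0.12],[0,0,0,0,0,0,-0.12],[0,0,0,0,0,0,-0.12],[0,0,0,0,0,0,-0.12],[0,0,0,0,0,0,-0.12],[0,0,0,0,0,0,-0.12],[0,0,0,0,0,0,-0.12],[0,0,0,0,0,0,-0.08],[0,0,0,0,0,0,0]]}' | python3 jog.py; python3 plan.py .5487 .0206 .2 1.304; echo '{"deltas": [[0,-0.0331,0.0144,0,0,0,0],[0,-0.0331,0.0144,0,0,0,0],[0,-0.0331,0.0144,0,0,0,0],[0,-0.0331,0.0144,0,0,0,0],[0,-0.0331,0.0144,0,0,0,0],[0,-0.0331,0.0144,0,0,0,0],[0,-0.0331,0.0144,0,0,0,0],[0,-0.0331,0.0144,0,0,0,0],[0,-0.0331,0.0144,0,0,0,0],[0,0,0,0,0,0,0],[0,0,0,0,0,0,0]]}' | python3 jog.py; python3 plan.py .5487 .0206 .13 1.304
```

```text
t: 51.9
ee_pos: [0.5007, 0.3414, 0.2022]
ee_rot: [-0.0, 0.794, 0.608, -0.002]
ft_force: [-1.1, -0.2, -1.8]
finger_gap: 0.0109
finger_force: 30.0
rotvec to go [-0.0028  0.0028  0.0026] after-turn shift [-0.2968  0.1309  0.0022] now [0.5007 0.3414 0.2022] yaw 1.3066
t: 52.82
ee_pos: [0.5472, 0.0189, 0.2033]
ee_rot: [-0.001, 0.797, 0.604, -0.001]
ft_force: [0.2, 0.1, -2.0]
finger_gap: 0.011
finger_force: 30.0
rotvec to go [-0.0024  0.0005 -0.0067] after-turn shift [0.002  0.001  0.0733] now [0.5472 0.0189 0.2033] yaw 1.2973
```

```bash
echo '{"deltas": [[0,0.0015,0.001,0.03,0,0,-0.007],[0,0,0,0.03,0,0,0],[0,0,0,0.02,0,0,0],[0,0,0,0.005,0,0,0],[0,0,0,0,0,0,0],[0,0,0,0,0,0,0],[0,0,0,0,0,0,0]]}' | python3 jog.py; python3 plan.py .5487 .0206 .1057 1.304; echo '{"deltas": [[0,0,0,0.005,0,0,0],[0,0,0,0,0,0,0],[0,0,0,0,0,0,0]]}' | python3 jog.py; python3 plan.py .5487 .0206 .1057 1.304
```

```text
t: 53.4
ee_pos: [0.5499, 0.022, 0.1211]
ee_rot: [0.001, 0.793, 0.609, 0.001]
ft_force: [0.1, -0.2, -1.3]
finger_gap: 0.011
finger_force: 30.0
rotvec to go [ 0.002  -0.0005  0.006 ] after-turn shift [-0.0016 -0.0008  0.0154] now [0.5499 0.022  0.1211] yaw 1.31
t: 53.65
ee_pos: [0.5491, 0.0216, 0.1151]
ee_rot: [0.0, 0.793, 0.609, 0.0]
ft_force: [-0.2, -0.5, -1.9]
finger_gap: 0.0111
finger_force: 30.0
rotvec to go [ 0.0003 -0.0001  0.0059] after-turn shift [-0.0011 -0.0002  0.0094] now [0.5491 0.0216 0.1151] yaw 1.3099
```

```bash
echo '{"deltas": [[0,-0.0008,0,0.004,0,0,0.004],[0,0,0,0.003,0,0,0],[0,0,0,0,0,0,0],[0,0,0,0,0,0,0]]}' | python3 jog.py; echo '{"deltas": [[0,0,0,0.0012,0,0,0],[0,0,0,0,0,0,0]]}' | python3 jog.py;echo '{"deltas": [[0,0,0,0.0007,0,0,0],[0,0,0,0,0,0,0]]}' | python3 jog.py
```

```text
t: 53.98
ee_pos: [0.5488, 0.0208, 0.1076]
ee_rot: [-0.0, 0.794, 0.608, -0.0]
ft_force: [-0.5, -0.2, -1.5]
finger_gap: 0.0109
finger_force: 30.0
t: 54.15
ee_pos: [0.5489, 0.0208, 0.1065]
ee_rot: [-0.0, 0.794, 0.608, -0.0]
ft_force: [0.0, -0.0, -2.3]
finger_gap: 0.0109
finger_force: 30.0
t: 54.32
ee_pos: [0.5489, 0.0208, 0.1059]
ee_rot: [0.0, 0.794, 0.608, 0.0]
ft_force: [0.2, -0.6, -1.5]
finger_gap: 0.0109
finger_force: 30.0
```

```bash
echo '{"deltas": [[0,0,0,0.0005,0,0,0],[0,0,0,0,0,0,0]]}' | python3 jog.py;echo '{"deltas": [[0,0,0,0.0004,0,0,0],[0,0,0,0,0,0,0]]}' | python3 jog.py
```

```text
t: 54.48
ee_pos: [0.549, 0.0208, 0.1058]
ee_rot: [0.0, 0.794, 0.608, 0.0]
ft_force: [-0.8, -0.0, 3.8]
finger_gap: 0.011
finger_force: 30.0
t: 54.65
ee_pos: [0.549, 0.0208, 0.1058]
ee_rot: [0.0, 0.794, 0.608, 0.0]
ft_force: [-3.4, -0.2, 9.6]
finger_gap: 0.0114
finger_force: 30.0
```

Seated. I'll release, rise clear and look once more.

```bash
echo '{"deltas": [[0,0,0,-0.001,0,0,0],[0.035,0,0,0,0,0,0],[0.035,0,0,0,0,0,0],[0.035,0,0,0,0,0,0],[0.035,0,0,-0.01,0,0,0],[0.035,0,0,-0.03,0,0,0],[0.035,0,0,-0.04,0,0,0],[0.035,0,0,-0.04,0,0,0],[0.035,0,0,-0.04,0,0,0],[0.035,0,0,-0.04,0,0,0]]}' | python3 jog.py; echo '{"deltas": [[0.035,0.03,-0.025,0,0,0,0],[0.035,0.03,-0.025,0,0,0,0],[0.035,0.03,-0.025,0,0,0,0],[0.035,0.03,-0.025,0,0,0,0],[0.035,0.03,-0.025,0,0,0,0],[0.035,0.03,-0.025,0,0,0,0],[0.035,0.03,-0.025,0,0,0,0],[0.035,0.03,-0.025,0,0,0,0],[0.035,0.03,-0.025,0,0,0,0],[0.035,0,0,0,0,0,0],[0.035,0,0,0,0,0,0]]}' | python3 jog.py
python3 - <<'E'
from h import *
s=bot.read_camera("side"); t=bot.read_camera("top")
f=lambda im,v,u,h,w,W,H: cv2.resize(im[v:v+h,u:u+w],(W,H),interpolation=cv2.INTER_CUBIC)
cv2.imwrite("pics/fin.png",np.hstack([f(t,150,230,160,290,520,290),cv2.vconcat([f(s,140,220,190,190,280,290)])]))
E
```

```text
t: 55.48
ee_pos: [0.5484, 0.0209, 0.309]
ee_rot: [0.0, 0.794, 0.608, 0.0]
ft_force: [0.3, 1.0, -1.0]
finger_gap: 0.0352
finger_force: 0.0
t: 56.4
ee_pos: [0.4014, 0.3415, 0.3065]
ee_rot: [0.0, 0.793, 0.609, 0.0]
ft_force: [0.3, 0.4, 0.4]
finger_gap: 0.0348
finger_force: 0.0
```

View pics/fin.png

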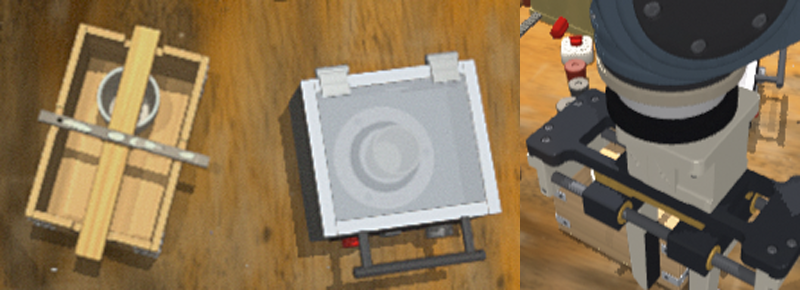

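The batten and bar are back in their notches with the mark on the same side, the big cup is standing, and the guard is closed flat over the cup.

```bash
python3 -c "
from rig import bot
print(bot.close_job())"
```

```text
the job is handed in; nothing more can be done
None
```

The job is handed in after about 56 s of robot time: the small cup stands in the chuck under the closed guard, and the batten and then the steel bar are back in their notches over the big cup; no verdict came back.

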